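Clear the gap gauge and set the sprung tweezers on it

ROBOT

A 6-joint arm with a two-finger parallel gripper is mounted at the origin on the work surface; the furniture and walls round the work are solid. World frame = base frame: x ahead of the robot, y to its left, z up, the work surface at z = 0. Lengths are in m, angles in degrees, forces in N, time in s.
With the tool pointing down it reaches from about 0.2 to 0.875 m from the base axis. Payload 3.4 kg.
Tool frame: the origin (TCP) lies between the finger pads; the fingertips stand 17 mm ahead of it and the grasp point (between the pads) lies 2 mm behind it; z points along the fingers, x is the direction in which the jaws open and shut, and the axes are right-handed (so a half turn about z gives the same grasp; the last joint's range is limited). The gripper opens to 94 mm and grips with 3 to 60 N. Pads are 16 mm wide; open, the fingers measure 119 mm over their backs; the gripper's body (75 mm by 177 mm) begins 78 mm behind the grasp point.
Start: joints at [60.676, 15.808, 86.224, -0, 77.962, -6.933], TCP at [0.219, 0.532, 0.222] pointing down, gripper open.
Joint ranges: [-165.64, 165.64], [-43.16, 119.46], [12.63, 154.43], [-67.54, 247.53], [6.08, 155.33], [-154.97, 154.97]. Speed limits (degrees/s): [147.25, 147.25, 180, 180, 180, 180].

INTERFACE

Orientations are given as a 3x3 rotation matrix whose columns are the frame's x, y, z axes.
In Python, from station import env, get_image, camera_info gives the robot as it stands. The module is installed in compiled form; this text tells all that it offers.
- The arm moves only by the shell command python3 -m creep 'ROWS' [OPENING]. ROWS is JSON, a list of rows, each an object of numbers: "dx", "dy", "dz": the shift along the tool's x, y, z in m; "ax", "ay", "az": the turn, a rotation vector about the tool's x, y, z in degrees. A call has 1 to 12 rows; each row shifts and turns the commanded pose from where the row before left it, along the tool's axes as they then stand; what a row does not reach is not made up. A row lasts 1/8 s, in which the tool goes at most 62.5 mm and 10.7 degrees, less where a joint would pass 70% of its speed; a pose out of reach is approached as far as the arm can. A call with a gripper value outside its range is refused whole. OPENING is the finger opening in m, from 0 to 0.094, set as the call begins (- or left out, the last holds). The fingers move at their own pace and stop on an object; the grip force is fixed at half the most. Time passes only in rows, so rows that do not move let the fingers close. It gives the time, the measured TCP pose, the force and the opening at its end, in the units of the state.
- env.observe(): the state, without advancing time (a new reading comes with each control period).
- get_image(name): name is "side" or "top"; returns the picture (420x560x3 uint8, blue, green, red); there is no depth.
- camera_info(name): a dict with "fov_y" (degrees; the focal length in pixels is half the picture's height over the tangent of half this angle, whatever the lens; pixels are square), "cx", "cy" (the principal point, pixels), "R" (3x3) and "t" (3): a world point X has camera coordinates R X + t. Camera axes: x right, y down, z forward; pixel columns grow to the right and rows downward; lengths in m; the calibration is good to about 2 mm. A picture is of the moment at which its call begins. camera_info takes no time and is no camera call.
- env.job_done(): hands the job in, once; it reports no verdict.
The state is a dict: "t": time; "joints": joint angles; "joint_velocities": joint speeds; "joint_efforts": joint torques, N m; "ee_pos": TCP position; "eef_rot": TCP orientation; "force": force on the tool from outside, world axes, zero at the start; "moment": the same for the moment, N m; "width": opening from 0.0 (shut) to 1.0 (fully open).
Only numpy, scipy, OpenCV 4.12 (cv2) and the standard library are available. Lean on these libraries where they do the work, as an engineer would, in place of code of your own. Each camera call takes 0.05 s, during which the arm holds its last target.

TASK

The flat gap gauge is needed to set the decorating tweezers, but a piping nozzle and a ring cutter were left on it: first stand each of them upright in the tray that already holds one of its own kind, and let go. Then pick up the sprung tweezers by their grip plates, hold them level with the tips just above the middle of the gauge's two lines and in line with them, not touching the gauge, and squeeze until the tips are as far apart as the lines (16 mm). Finish still holding the tweezers there with that gap steady, and leave everything else on the table where it is.

Things in the scene. Friction and masses are not known exactly. Their poses are not given: they have to be found in the camera images.
- gauge: The gap gauge: a flat steel plate fixed to the table, 120 (x) x 110 (y) x 8 mm high. Origin at the centre of its underside, z up. In the middle of its top two thin dark lines run along its x axis, 40 mm long, at y = +8 and y = -8 mm (16 mm apart), each with a short cross stroke outwards at its middle. The nozzle and the cutter stand on it at the start.
- gauge_mark (a point): The point on the gauge's top face midway between the two lines, at the middle of their length.
- nozzle: The loose piping nozzle: steel cone standing on its wide end on the gauge, 39 mm across the foot, 50 mm high, narrowing to the toothed top; 25 g. Origin at the centre of its foot, z up. Can be gripped round the cone 20 to 25 mm above its foot.
- cutter: The loose ring cutter: thin steel ring with a rolled rim on top, standing on the gauge, 40 mm across, 35 mm high; 30 g. Origin at the centre of its underside, z up. Can be gripped across its outside.
- nozzle_tray: The tray for nozzles: an open aluminium tray fixed to the table, 105 (x) x 130 (y) x 30 mm high, walls and floor 4 mm thick. Origin at the centre of its underside. A piping nozzle 36 mm across and 46 mm high is fixed in its -y half, centred at y = -33 mm; the +y half is free. The two trays can stand in either place.
- nozzle_tray_free (a point): Middle of the free part of the nozzle tray's inner floor: in the tray's frame x = 0, y = +26 mm, 4 mm above the table.
- cutter_tray: The tray for cutters: same tray as the nozzle tray, but with a ring cutter 51 mm across and 35 mm high fixed in its -y half, centred at y = -33 mm; the +y half is free.
- cutter_tray_free (a point): Middle of the free part of the cutter tray's inner floor: in the tray's frame x = 0, y = +26 mm, 4 mm above the table.
- rest: The tweezers' rest, fixed to the table: two pale wooden bars, each 14 (x) x 86 (y) x 22 mm high, centred 60 mm before and behind its origin along its x axis, joined by a strip 14 mm wide and 6 mm high. Origin at the centre of its underside. The tweezers lie loose across the bars; between the bars there is room for fingers.
- tweezers: Sprung steel tweezers, 166 mm long, 52 g, lying flat, two 14 mm high strip arms joined by a bow at the back. Origin on the centre line at the underside, between the grip plates (grip at z = +7 mm, near the centre of mass); x to the tips, z up; origin 22 mm above the table at the start. Each arm has a flat grip plate at x = -15 to +17 mm with five upright grooves; open, 44 mm over the plates
- tip_left (a point): Inner face of the left (+y) tip of the tweezers, at mid-height (7 mm above the tweezers' underside, the tip itself being 7 mm high). The gap is the distance from here to tip_right.
- tip_right (a point): Inner face of the right (-y) tip of the tweezers, at mid-height.
- tip_mid (a point): Point of the tweezers midway between the tips, 75 mm ahead of the tweezers' origin along x and 7 mm above their underside.
- tweezers_left (a joint): How far both arms (always alike) are squeezed in about pivots 80 mm behind the origin: 0 open (tip gap 40, 44 mm over the plates), 0.077 rad at gap 16 (plates parallel, 32 mm over them), 0.127 about closed. The gap changes 1.9 times as much as the width over the plates. Spring: about 2.5 N on each plate starts to close it, 8 N holds gap 16, 12 N closes it; let go, it springs open
- spare_nozzle: Bystander: squat white plastic nozzle with a collar, 48 mm across, 52 mm high, left of the gauge at the back. Leave alone.
- squeeze_bottle: Bystander: squeeze bottle with a pointed cap, 57 mm across, 195 mm high, fixed at the left edge; beside it stand a jam jar (100 mm high) and a measuring jug (135 mm high), in front of it a steel box (124 mm high). Pass well over them.
- biscuit_10: Bystander: dark biscuit, 69 x 33 x 11 mm, at the back left, between the white nozzle and the jug. Leave alone.

How it is judged (in metres and radians):
On the way, in this order (a step that is already met when the one before it is completed fails the run):
1. nozzle and cutter stand upright in the trays of their own kind, released (x of nozzle in the frame of nozzle_tray between -0.045 and 0.045 m and y of nozzle in the frame of nozzle_tray between -0.058 and 0.058 m and z of nozzle in the frame of nozzle_tray between -0.005 and 0.015 m and angle between each of nozzle, cutter's own z axis and vertical below 0.2 rad and contact force between each of nozzle, cutter and the fingers below 0.1 N and x of cutter in the frame of cutter_tray between -0.045 and 0.045 m and y of cutter in the frame of cutter_tray between -0.058 and 0.058 m and z of cutter in the frame of cutter_tray between -0.005 and 0.015 m), for 0.2 s.
2. the tweezers are held over the gauge lines at the marked gap (distance between tip_left and tip_right between 0.0135 and 0.0185 m and horizontal distance between tip_mid and gauge_mark below 0.014 m and angle between the x axis of tweezers and the x axis of gauge, either way round below 0.2 rad and y of tip_mid in the frame of gauge between -0.008 and 0.008 m and z of tip_mid in the frame of gauge between 0.017 and 0.048 m and angle between tweezers's own z axis and vertical below 0.2 rad and contact force between tweezers and the fingers above 1 N and contact force between tweezers and gauge below 0.2 N and contact force between tweezers and rest below 0.2 N and linear speed of tweezers below 0.02 m/s and velocity of joint tweezers_left between -0.06 and 0.06 rad/s), for 0.5 s.
At the end, for the whole second after the job is handed in: Nozzle and cutter upright in their own trays, released. Tweezers held by the fingers off rest and gauge, level and along the lines within 0.2 rad, tip middle within 14 mm of the lines' middle (8 mm sideways), tips 2 to 33 mm above the gauge, gap 16 +/- 2.5 mm, steady (all of step 1 and all of step 2); the arm keeps its last pose, push and grip.
It fails at once if another thing on the table was moved by more than 30 mm (distance of any of spare_nozzle, biscuit_10 from where it was at the start of the episode above 0.03 m).
It also fails if it takes over 67 s, if anything falls off the work surface, if the arm or the gripper's body presses on something with over 40 N, if the wrist force passes 120 N, or if a joint passes its speed limit or range.

## Working session

There is one attempt and no reset: what is moved stays moved. The work goes in short steps, Python scripts to look and compute and a shell command to move; the robot and the scene stay as the last step left them, time stands still between calls to the robot, and variables do not carry over. Pictures are saved under pics/ and viewed, and the job is handed in when it is done.

```bash
mkdir -p pics
python3 - <<'E'
from station import env,get_image,camera_info
import cv2
for n in ("side","top"):
    cv2.imwrite(f"pics/{n}0.png",get_image(n)); print(n,camera_info(n))
o=env.observe();print(o)
E
```

```text
side {'fov_y': 50.58237803139127, 'cx': 283.8000648274169, 'cy': 200.7560148721366, 'R': array([[ 0.89753145, -0.44082945, -0.01032904],
       [-0.2994372 , -0.59212619, -0.748147  ],
       [ 0.32368914,  0.67457836, -0.66345262]]), 't': array([-0.39876008,  0.22009905,  0.90187756])}
top {'fov_y': 45.221806646002925, 'cx': 277.908903125073, 'cy': 208.9531601112126, 'R': array([[-0.01926439, -0.99973071,  0.01293768],
       [-0.98501647,  0.01675958, -0.17164403],
       [ 0.17138098, -0.01605045, -0.98507408]]), 't': array([0.02388391, 0.48469275, 1.08850501])}
{'t': 0.1, 'joints': array([ 6.06767814e+01,  1.58425389e+01,  8.62859446e+01, -3.04464910e-03,
        7.79646330e+01, -6.93473160e+00]), 'joint_velocities': array([-0.00560365, -0.10791725, -0.12968923, -0.00463868,  0.06744947,
       -0.02247349]), 'joint_efforts': array([ 3.02506378e-03, -4.05458486e+01, -2.37779886e+01,  7.03629828e-02,
        2.99191580e-02, -6.42784948e-05]), 'ee_pos': array([0.21880943, 0.53121328, 0.22171984]), 'eef_rot': array([[ 3.80873699e-01,  9.24626769e-01, -7.50600830e-04],
       [ 9.24625655e-01, -3.80874411e-01, -1.44240649e-03],
       [-1.61957230e-03, -1.44650088e-04, -9.99998678e-01]]), 'force': array([ 0.42501062, -0.84255829,  0.47439814]), 'moment': array([ 0.02033343, -0.03633448,  0.06393554]), 'width': 1.0032504556603687}
```

View pics/side0.png

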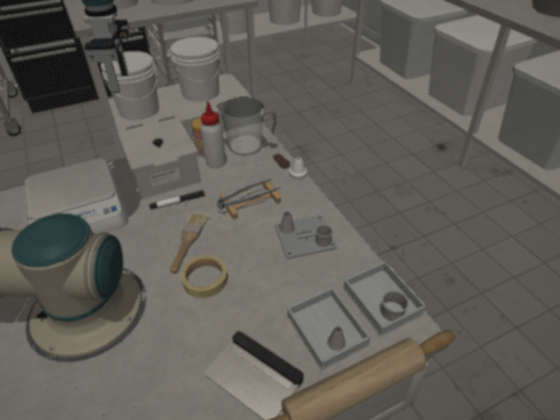

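View pics/top0.png

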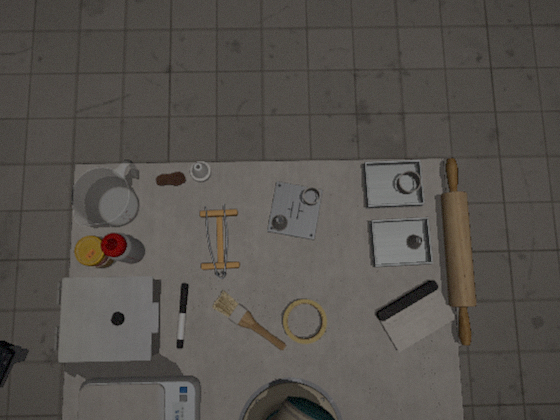

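The top view shows the tweezers rest at about (220,240) with the bow at the bottom (220,272). The gauge is at (295,210), with the nozzle near (279,221) and the cutter near (310,197). The cutter tray is at (394,184) and the nozzle tray at (400,242). I'll zoom in next.

Run:
```python
import cv2,numpy as np
im=cv2.imread("pics/top0.png")
cv2.imwrite("pics/z1.png",cv2.resize(im[165:295,185:335],None,fx=5,fy=4.6 if 0 else 5,interpolation=cv2.INTER_CUBIC)[:600] if 0 else cv2.resize(im[170:290,190:340],None,fx=5,fy=5,interpolation=cv2.INTER_CUBIC))
cv2.imwrite("pics/z2.png",cv2.resize(im[150:280,350:470],None,fx=4.6,fy=4.6,interpolation=cv2.INTER_CUBIC))
im=cv2.imread("pics/side0.png")
cv2.imwrite("pics/z3.png",cv2.resize(im[165:265,205:345],None,fx=5.5,fy=5.5,interpolation=cv2.INTER_CUBIC))
```

```text
(no output)
```

View pics/z1.png

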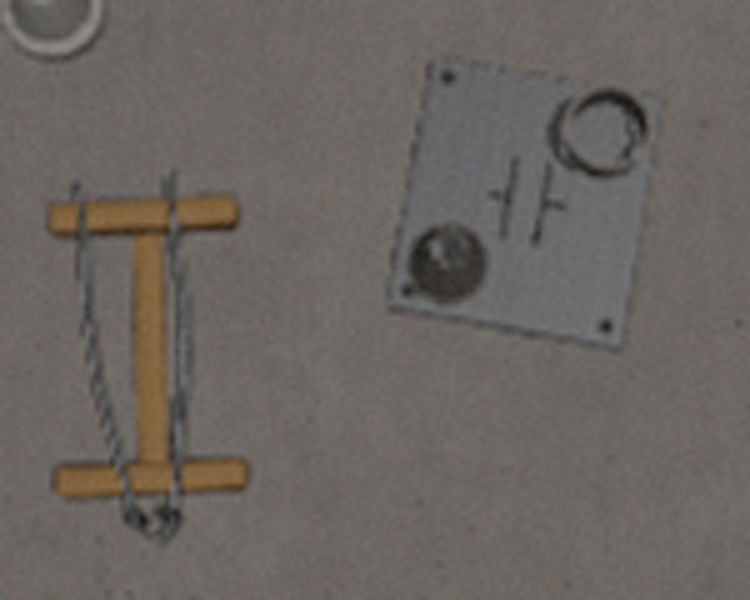

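View pics/z2.png

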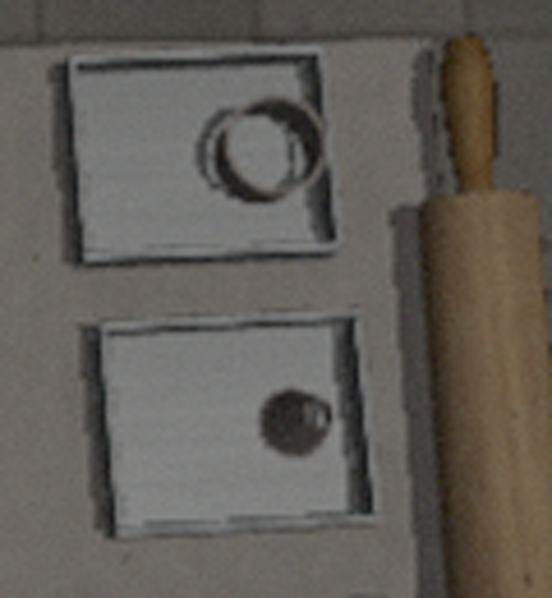

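View pics/z3.png

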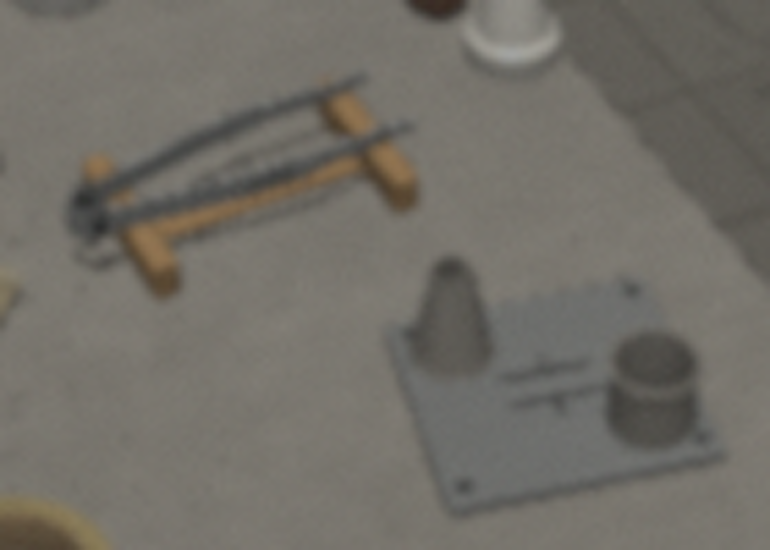

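```bash
cat > h.py <<'E'
import numpy as np
from station import camera_info
from scipy.optimize import least_squares
C={n:camera_info(n) for n in("top","side")}
def f(c): return 210/np.tan(np.radians(c["fov_y"]/2))
def proj(n,X):
    c=C[n]; p=c["R"]@np.asarray(X,float)+c["t"]; return np.array([c["cx"]+f(c)*p[0]/p[2],c["cy"]+f(c)*p[1]/p[2]])
def ray(n,uv,z):
    c=C[n]; d=c["R"].T@np.array([(uv[0]-c["cx"])/f(c),(uv[1]-c["cy"])/f(c),1]); o=-c["R"].T@c["t"]
    return o+d*(z-o[2])/d[2]
def unz(uv,o,k): return (o[0]+(uv[0]+.5)/k-.5,o[1]+(uv[1]+.5)/k-.5)
def fit(model,obs,z=0):
    # obs: list of (cam, uv, model xyz)
    def r(q):
        c,s=np.cos(q[2]),np.sin(q[2]); out=[]
        for n,uv,m in obs:
            out+=list(proj(n,[q[0]+c*m[0]-s*m[1],q[1]+s*m[0]+c*m[1],m[2]+z])-uv)
        return out
    return r
E
python3 - <<'E'
from h import *
z1=lambda u,v:unz((u,v),(190,170),5); z2=lambda u,v:unz((u,v),(350,150),4.6); z3=lambda u,v:unz((u,v),(205,165),5.5)
def go(name,obs,x0):
    R=fit(None,obs); s=least_squares(R,x0); print(name,s.x[:2].round(4),np.degrees(s.x[2]).round(2),"res",s.fun.round(1))
for n in C: print(n,-C[n]["R"].T@C[n]["t"])
# gauge image TL=+x+y
g=[((430,58),(.06,.055,.008)),((662,97),(.06,-.055,.008)),((621,348),(-.06,-.055,.008)),((388,308),(-.06,.055,.008))]
gt=[("top",z1(*a),m) for a,m in g]
gs=[("side",z3(*a),m) for a,m in zip([(388,327),(642,278),(725,457),(455,517)],[(-.06,.055,.008),(.06,.055,.008),(.06,-.055,.008),(-.06,-.055,.008)])]
for nm,o in(("gt",gt),("gs",gs),("both",gt+gs)): go(nm,o,[.5,0,0])
for nm,P in(("ctray",[(68,55),(322,48),(341,243),(83,265)]),("ntray",[(100,322),(358,315),(375,516),(117,538)])):
    go(nm,[("top",z2(*a),m) for a,m in zip(P,[(.0525,.065,.03),(.0525,-.065,.03),(-.0525,-.065,.03),(-.0525,.065,.03)])],[.5,-.3,0])
print("cutter",ray("top",z1(604,132),.043), ray("side",z3(655,360),.043))
print("nozzle foot",ray("top",z1(447,265),.012),"side top",ray("side",z3(452,268),.058),"foot", ray("side",z3(452,362),.0))
print("nozzle top",ray("top",z1(450,245),.058))
print("tips",ray("top",z1(76,183),.0325),ray("top",z1(171,172),.0325),"bow",ray("top",z1(158,538),.036))
print("tips side",ray("side",z3(365,78),.0325),ray("side",z3(410,127),.0325))
print("rest",ray("top",z1(143,215),.022),ray("top",z1(151,477),.022))
E
```

```text
top [0.29134139 0.03322522 1.15514368]
side [ 0.13187759 -0.65384586  0.75890066]
gt [ 0.488  -0.0241] -10.73 res [-0.  -0.2  0.1 -0.2  0.3  0.2 -0.4  0.1]
gs [ 0.4883 -0.0232] -11.03 res [-0.7  0.6  0.5  0.2  1.  -0.4 -0.8 -0.4]
both [ 0.4881 -0.0238] -10.86 res [-0.1 -0.3  0.  -0.1  0.1  0.2 -0.6  0.  -0.8  0.8  0.4  0.3  1.1 -0.2
 -0.7 -0.2]
ctray [ 0.5438 -0.2522] 1.97 res [-0.6  0.3  0.1 -0.9  0.6  1.3 -0.1 -0.6]
ntray [ 0.4086 -0.2609] 1.81 res [-0.8  0.   0.2 -1.2  1.2  1.5 -0.6 -0.4]
cutter [ 0.51317753 -0.05860114  0.043     ] [ 0.51756778 -0.05599746  0.043     ]
nozzle foot [0.45845372 0.01271132 0.012     ] side top [0.460722   0.01657357 0.058     ] foot [0.46132698 0.01855719 0.        ]
nozzle top [0.46060176 0.01204114 0.058     ]
tips [0.49577443 0.1798871  0.0325    ] [0.50010302 0.13704223 0.0325    ] bow [0.33592365 0.1425679  0.036     ]
tips side [0.49448032 0.17749843 0.0325    ] [0.49780958 0.13517555 0.0325    ]
rest [0.48237438 0.15075166 0.022     ] [0.36358124 0.14705979 0.022     ]
```

```bash
python3 -m creep '[{"dz":-0.04},{"dz":-0.04},{"dx":-0.0387,"dy":0.042},{"dx":-0.0387,"dy":0.042},{"dx":-0.0387,"dy":0.042},{"dx":-0.0387,"dy":0.042},{"dx":-0.0387,"dy":0.042},{"dx":-0.0387,"dy":0.042},{"dx":-0.0387,"dy":0.042},{"dx":-0.0387,"dy":0.042},{"dx":-0.0387,"dy":0.042},{"dx":-0.0387,"dy":0.042}]' 0.094
python3 -m creep '[{"az":9.7},{"az":9.7},{"az":9.7},{"az":9.7},{"az":9.7},{"az":9.7},{"az":9.7},{},{}]'
cat > to.py <<'E'
import sys,numpy as np
from station import env
from scipy.spatial.transform import Rotation as R
x,y,z,yaw=map(float,sys.argv[1:5])
o=env.observe(); M=np.array(o["eef_rot"]); c,s=np.cos(np.radians(yaw)),np.sin(np.radians(yaw))
T=np.array([[c,s,0],[s,-c,0],[0,0,-1]])
print("t",round(o["t"],2),"pos",np.round(o["ee_pos"],4),"yaw",np.degrees(np.arctan2(M[1,0],M[0,0])).round(2),"w",round(o["width"]*.094,4),"F",np.round(o["force"],1))
print("shift",np.round(M.T@(np.array([x,y,z])-o["ee_pos"]),4),"rot",np.degrees(R.from_matrix(M.T@T).as_rotvec()).round(2))
E
python3 to.py .4595 .0135 .03 0
```

```text
t 0.1 pos [0.2188 0.5312 0.2217] yaw 67.61 w 0.0943 F [ 0.4 -0.8  0.5]
shift [-0.3867  0.4198  0.1923] rot [5.000e-02 9.000e-02 6.761e+01]schema error: expected keys dx, dy, dz, ax, ay, az
schema error: expected keys dx, dy, dz, ax, ay, az
```

```bash
python3 -m creep '[{"dx":0,"dy":0,"dz":-0.04,"ax":0,"ay":0,"az":0},{"dx":0,"dy":0,"dz":-0.04,"ax":0,"ay":0,"az":0},{"dx":-0.0387,"dy":0.042,"dz":0,"ax":0,"ay":0,"az":0},{"dx":-0.0387,"dy":0.042,"dz":0,"ax":0,"ay":0,"az":0},{"dx":-0.0387,"dy":0.042,"dz":0,"ax":0,"ay":0,"az":0},{"dx":-0.0387,"dy":0.042,"dz":0,"ax":0,"ay":0,"az":0},{"dx":-0.0387,"dy":0.042,"dz":0,"ax":0,"ay":0,"az":0},{"dx":-0.0387,"dy":0.042,"dz":0,"ax":0,"ay":0,"az":0},{"dx":-0.0387,"dy":0.042,"dz":0,"ax":0,"ay":0,"az":0},{"dx":-0.0387,"dy":0.042,"dz":0,"ax":0,"ay":0,"az":0},{"dx":-0.0387,"dy":0.042,"dz":0,"ax":0,"ay":0,"az":0},{"dx":-0.0387,"dy":0.042,"dz":0,"ax":0,"ay":0,"az":0}]' 0.094
python3 to.py .4595 .0135 .03 0
```

```text
t: 1.6
ee_pos: [0.4603, 0.0121, 0.3023]
eef_rot: [[0.381, 0.924, -0.0], [0.924, -0.381, 0.0], [0.0, -0.0, -1.0]]
force: [-0.2, 0.1, -0.2]
width: 1.001
t 1.6 pos [0.4603 0.0121 0.3023] yaw 67.59 w 0.0941 F [-0.2  0.1 -0.2]
shift [ 0.0009 -0.0012  0.2723] rot [-3.000e-02 -1.000e-02  6.759e+01]
```

```bash
python3 -m creep '[{"dx":0,"dy":0,"dz":0,"ax":0,"ay":0,"az":9.7},{"dx":0,"dy":0,"dz":0,"ax":0,"ay":0,"az":9.7},{"dx":0,"dy":0,"dz":0,"ax":0,"ay":0,"az":9.7},{"dx":0,"dy":0,"dz":0,"ax":0,"ay":0,"az":9.7},{"dx":0,"dy":0,"dz":0,"ax":0,"ay":0,"az":9.7},{"dx":0,"dy":0,"dz":0,"ax":0,"ay":0,"az":9.7},{"dx":0,"dy":0,"dz":0,"ax":0,"ay":0,"az":9.7},{"dx":0,"dy":0,"dz":0,"ax":0,"ay":0,"az":0}]'
python3 to.py .4595 .0135 .03 0
```

```text
t: 2.6
ee_pos: [0.4597, 0.0139, 0.3021]
eef_rot: [[1.0, -0.003, -0.001], [-0.003, -1.0, 0.0], [-0.001, -0.0, -1.0]]
force: [0.2, 0.4, -0.0]
width: 1.001
t 2.6 pos [0.4597 0.0139 0.3021] yaw -0.18 w 0.0941 F [ 0.2  0.4 -0. ]
shift [0.     0.0004 0.2721] rot [-0.01  0.04 -0.18]
```

Tracking is accurate. Now I'll go down to the nozzle: 0.272 m in total, slowing at the end.

```bash
python3 -m creep '[{"dx":0,"dy":0,"dz":0.05,"ax":0,"ay":0,"az":0},{"dx":0,"dy":0,"dz":0.05,"ax":0,"ay":0,"az":0},{"dx":0,"dy":0,"dz":0.05,"ax":0,"ay":0,"az":0},{"dx":0,"dy":0,"dz":0.05,"ax":0,"ay":0,"az":0},{"dx":0,"dy":0,"dz":0.03,"ax":0,"ay":0,"az":0},{"dx":0,"dy":0,"dz":0.02,"ax":0,"ay":0,"az":0},{"dx":0,"dy":0,"dz":0.012,"ax":0,"ay":0,"az":0},{"dx":0,"dy":0,"dz":0.01,"ax":0,"ay":0,"az":0},{"dx":0,"dy":0,"dz":0,"ax":0,"ay":0,"az":0},{"dx":0,"dy":0,"dz":0,"ax":0,"ay":0,"az":0}]'
python3 to.py .4595 .0135 .03 0
python3 -c "
from station import *;import cv2
cv2.imwrite('pics/a.png',cv2.resize(get_image('side')[165:265,205:345],None,fx=5.5,fy=5.5,interpolation=cv2.INTER_CUBIC))"
```

```text
t: 3.85
ee_pos: [0.4605, 0.0138, 0.031]
eef_rot: [[1.0, -0.005, 0.001], [-0.005, -1.0, -0.0], [0.001, 0.0, -1.0]]
force: [0.8, 0.5, 0.3]
width: 0.999
t 3.85 pos [0.4605 0.0138 0.031 ] yaw -0.27 w 0.0939 F [0.8 0.5 0.3]
shift [-0.001   0.0003  0.001 ] rot [ 0.01 -0.08 -0.27]
```

View pics/a.png

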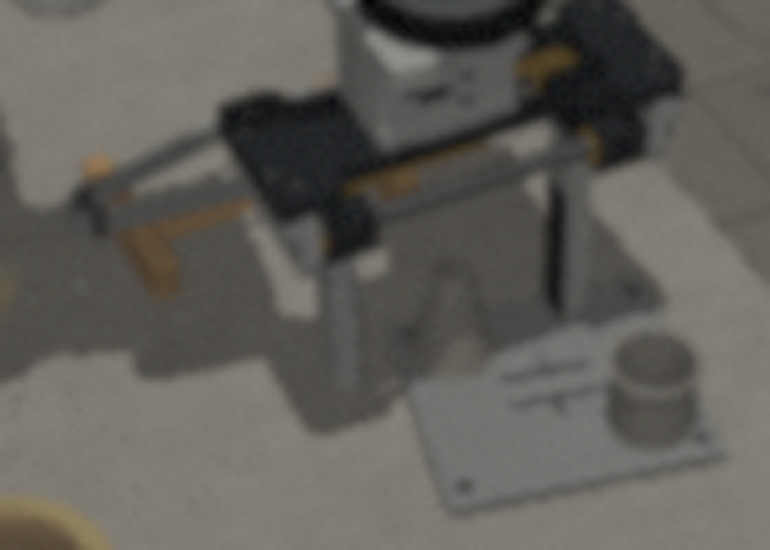

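The nozzle at (455,320) stands between the fingers. I'll close on it and lift.

```bash
python3 -m creep '[{"dx":0,"dy":0,"dz":0,"ax":0,"ay":0,"az":0},{"dx":0,"dy":0,"dz":0,"ax":0,"ay":0,"az":0},{"dx":0,"dy":0,"dz":0,"ax":0,"ay":0,"az":0},{"dx":0,"dy":0,"dz":0,"ax":0,"ay":0,"az":0},{"dx":0,"dy":0,"dz":0,"ax":0,"ay":0,"az":0},{"dx":0,"dy":0,"dz":0,"ax":0,"ay":0,"az":0}]' 0.015
python3 to.py .4595 .0135 .03 0
```

```text
t: 4.65
ee_pos: [0.46, 0.0139, 0.0304]
eef_rot: [[1.0, -0.005, -0.0], [-0.005, -1.0, 0.0], [-0.0, -0.0, -1.0]]
force: [0.1, -0.2, 0.2]
width: 0.4
t 4.65 pos [0.46   0.0139 0.0304] yaw -0.29 w 0.0376 F [ 0.1 -0.2  0.2]
shift [-0.0005  0.0004  0.0004] rot [-0.    0.   -0.29]
```

```bash
python3 -m creep '[{"dx":0,"dy":0,"dz":0,"ax":0,"ay":0,"az":0},{"dx":0,"dy":0,"dz":0,"ax":0,"ay":0,"az":0},{"dx":0,"dy":0,"dz":0,"ax":0,"ay":0,"az":0},{"dx":0,"dy":0,"dz":0,"ax":0,"ay":0,"az":0},{"dx":0,"dy":0,"dz":0,"ax":0,"ay":0,"az":0}]'
python3 -m creep '[{"dx":0,"dy":0,"dz":-0.01,"ax":0,"ay":0,"az":0},{"dx":0,"dy":0,"dz":-0.03,"ax":0,"ay":0,"az":0},{"dx":0,"dy":0,"dz":-0.04,"ax":0,"ay":0,"az":0},{"dx":0,"dy":0,"dz":-0.04,"ax":0,"ay":0,"az":0},{"dx":0,"dy":0,"dz":0,"ax":0,"ay":0,"az":0}]'
python3 to.py .4078 -.235 .03 2
python3 -c "
from station import *;import cv2
cv2.imwrite('pics/b.png',cv2.resize(get_image('side')[135:265,205:345],None,fx=4.5,fy=4.5,interpolation=cv2.INTER_CUBIC))"
```

```text
t: 5.28
ee_pos: [0.46, 0.0139, 0.0305]
eef_rot: [[1.0, -0.005, 0.0], [-0.005, -1.0, 0.0], [0.0, -0.0, -1.0]]
force: [-0.1, 0.5, -0.5]
width: 0.339
t: 5.9
ee_pos: [0.4624, 0.0136, 0.154]
eef_rot: [[1.0, -0.005, 0.008], [-0.005, -1.0, -0.001], [0.008, 0.001, -1.0]]
force: [0.7, -0.4, -1.4]
width: 0.336
t 5.9 pos [0.4624 0.0136 0.154 ] yaw -0.29 w 0.0316 F [ 0.7 -0.4 -1.4]
shift [-0.0544  0.2488  0.1237] rot [ 0.06 -0.46 -2.29]
```

View pics/b.png

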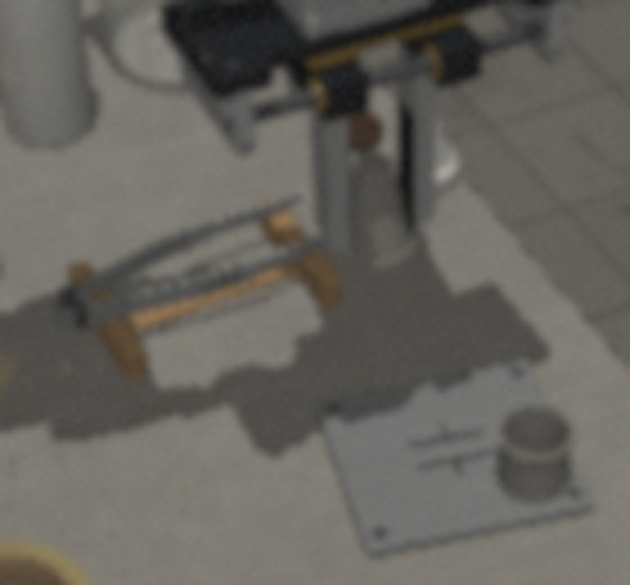

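The nozzle is held upright at about (385,210). Moving it to the tray next.

```bash
python3 -m creep '[{"dx":-0.0109,"dy":0.0498,"dz":0,"ax":0,"ay":0,"az":0},{"dx":-0.0109,"dy":0.0498,"dz":0,"ax":0,"ay":0,"az":0},{"dx":-0.0109,"dy":0.0498,"dz":0,"ax":0,"ay":0,"az":0},{"dx":-0.0109,"dy":0.0498,"dz":0,"ax":0,"ay":0,"az":0},{"dx":-0.0109,"dy":0.0498,"dz":0,"ax":0,"ay":0,"az":0},{"dx":0,"dy":0,"dz":0,"ax":0,"ay":0,"az":-2.3},{"dx":0,"dy":0,"dz":0.04,"ax":0,"ay":0,"az":0},{"dx":0,"dy":0,"dz":0.03,"ax":0,"ay":0,"az":0},{"dx":0,"dy":0,"dz":0,"ax":0,"ay":0,"az":0},{"dx":0,"dy":0,"dz":0,"ax":0,"ay":0,"az":0}]'
python3 to.py .4078 -.235 .0275 2
python3 -c "
from station import *;import cv2
cv2.imwrite('pics/c.png',cv2.resize(get_image('side')[225:375,275:435],None,fx=4,fy=4,interpolation=cv2.INTER_CUBIC))"
```

```text
t: 7.2
ee_pos: [0.4043, -0.2349, 0.0806]
eef_rot: [[0.999, 0.035, -0.0], [0.035, -0.999, 0.0], [-0.0, -0.0, -1.0]]
force: [0.7, -0.3, 0.3]
width: 0.336
t 7.2 pos [ 0.4043 -0.2349  0.0806] yaw 2.01 w 0.0316 F [ 0.7 -0.3  0.3]
shift [0.0035 0.0002 0.0531] rot [-0.01  0.01  0.01]
```

View pics/c.png

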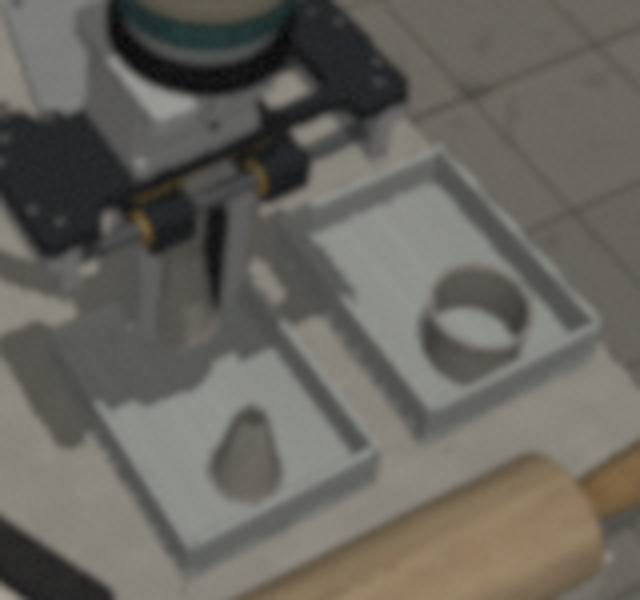

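The nozzle hangs over the free half of its tray, at about (190,310) in the crop. I'll correct x, lower it and release.

```bash
python3 -m creep '[{"dx":0.0035,"dy":0,"dz":0.02,"ax":0,"ay":0,"az":0},{"dx":0,"dy":0,"dz":0.02,"ax":0,"ay":0,"az":0},{"dx":0,"dy":0,"dz":0.008,"ax":0,"ay":0,"az":0},{"dx":0,"dy":0,"dz":0.004,"ax":0,"ay":0,"az":0},{"dx":0,"dy":0,"dz":0,"ax":0,"ay":0,"az":0},{"dx":0,"dy":0,"dz":0,"ax":0,"ay":0,"az":0},{"dx":0,"dy":0,"dz":0,"ax":0,"ay":0,"az":0}]'
python3 to.py .4078 -.235 .0275 2
```

```text
t: 8.12
ee_pos: [0.408, -0.2349, 0.0289]
eef_rot: [[0.999, 0.035, 0.001], [0.035, -0.999, -0.001], [0.001, 0.001, -1.0]]
force: [0.6, 0.6, -0.3]
width: 0.339
t 8.12 pos [ 0.408  -0.2349  0.0289] yaw 2.01 w 0.0319 F [ 0.6  0.6 -0.3]
shift [-0.0002  0.0001  0.0014] rot [ 0.03 -0.04  0.01]
```

```bash
python3 -m creep '[{"dx":0,"dy":0,"dz":0.0015,"ax":0,"ay":0,"az":0},{"dx":0,"dy":0,"dz":0,"ax":0,"ay":0,"az":0},{"dx":0,"dy":0,"dz":0,"ax":0,"ay":0,"az":0}]'
python3 -m creep '[{"dx":0,"dy":0,"dz":0,"ax":0,"ay":0,"az":0},{"dx":0,"dy":0,"dz":0,"ax":0,"ay":0,"az":0},{"dx":0,"dy":0,"dz":0,"ax":0,"ay":0,"az":0},{"dx":0,"dy":0,"dz":0,"ax":0,"ay":0,"az":0},{"dx":0,"dy":0,"dz":-0.02,"ax":0,"ay":0,"az":0},{"dx":0,"dy":0,"dz":-0.03,"ax":0,"ay":0,"az":0},{"dx":0,"dy":0,"dz":-0.04,"ax":0,"ay":0,"az":0},{"dx":0,"dy":0,"dz":-0.04,"ax":0,"ay":0,"az":0},{"dx":0,"dy":0,"dz":0,"ax":0,"ay":0,"az":0}]' 0.058
python3 to.py .514 -.058 .032 0
python3 -c "
from station import *;import cv2
cv2.imwrite('pics/d.png',cv2.resize(get_image('side')[225:375,275:435],None,fx=4,fy=4,interpolation=cv2.INTER_CUBIC))"
```

```text
t: 8.5
ee_pos: [0.4077, -0.2347, 0.0269]
eef_rot: [[0.999, 0.035, -0.0], [0.035, -0.999, 0.0], [-0.0, -0.0, -1.0]]
force: [-0.4, -0.1, -0.2]
width: 0.337
t: 9.62
ee_pos: [0.4095, -0.2361, 0.1599]
eef_rot: [[0.999, 0.035, 0.006], [0.035, -0.999, -0.004], [0.005, 0.005, -1.0]]
force: [1.1, -0.3, -0.5]
width: 0.614
t 9.62 pos [ 0.4095 -0.2361  0.1599] yaw 2.01 w 0.0577 F [ 1.1 -0.3 -0.5]
shift [ 0.11   -0.1749  0.1277] rot [ 0.25 -0.32  2.01]
```

View pics/d.png

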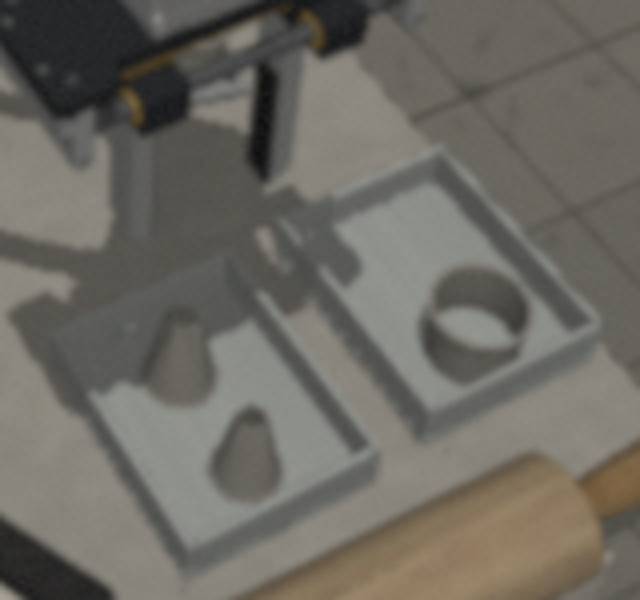

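The nozzle stands upright and released at (180,360). Next is the cutter.

```bash
python3 -m creep '[{"dx":0.0275,"dy":-0.0437,"dz":0,"ax":0,"ay":0,"az":0},{"dx":0.0275,"dy":-0.0437,"dz":0,"ax":0,"ay":0,"az":0},{"dx":0.0275,"dy":-0.0437,"dz":0,"ax":0,"ay":0,"az":0},{"dx":0.0275,"dy":-0.0437,"dz":0,"ax":0,"ay":0,"az":0},{"dx":0,"dy":0,"dz":0.03,"ax":0,"ay":0,"az":2},{"dx":0,"dy":0,"dz":0.02,"ax":0,"ay":0,"az":0},{"dx":0,"dy":0,"dz":0,"ax":0,"ay":0,"az":0}]' 0.08
python3 to.py .514 -.058 .032 0
```

```text
t: 10.55
ee_pos: [0.509, -0.0553, 0.104]
eef_rot: [[1.0, 0.001, -0.007], [0.001, -1.0, 0.002], [-0.007, -0.002, -1.0]]
force: [-0.8, -0.5, 0.3]
width: 0.848
t 10.55 pos [ 0.509  -0.0553  0.104 ] yaw 0.04 w 0.0797 F [-0.8 -0.5  0.3]
shift [0.0054 0.0028 0.072 ] rot [-0.1   0.39  0.04]
```

```bash
python3 -m creep '[{"dx":0.004,"dy":0.0024,"dz":0.02,"ax":0,"ay":0,"az":0},{"dx":0,"dy":0,"dz":0.02,"ax":0,"ay":0,"az":0},{"dx":0,"dy":0,"dz":0.02,"ax":0,"ay":0,"az":0},{"dx":0,"dy":0,"dz":0.008,"ax":0,"ay":0,"az":0},{"dx":0,"dy":0,"dz":0.0,"ax":0,"ay":0,"az":0},{"dx":0,"dy":0,"dz":0,"ax":0,"ay":0,"az":0}]' 0.08
python3 to.py .514 -.058 .032 0
python3 -c "
from station import *;import cv2
cv2.imwrite('pics/e.png',cv2.resize(get_image('side')[165:265,205:345],None,fx=5.5,fy=5.5,interpolation=cv2.INTER_CUBIC))"
```

```text
t: 11.3
ee_pos: [0.5162, -0.0588, 0.0397]
eef_rot: [[1.0, 0.0, 0.001], [0.0, -1.0, -0.0], [0.001, 0.0, -1.0]]
force: [0.2, -0.6, 0.3]
width: 0.854
t 11.3 pos [ 0.5162 -0.0588  0.0397] yaw 0.0 w 0.0803 F [ 0.2 -0.6  0.3]
shift [-0.0022 -0.0008  0.0077] rot [ 0.01 -0.09  0.  ]
```

View pics/e.png

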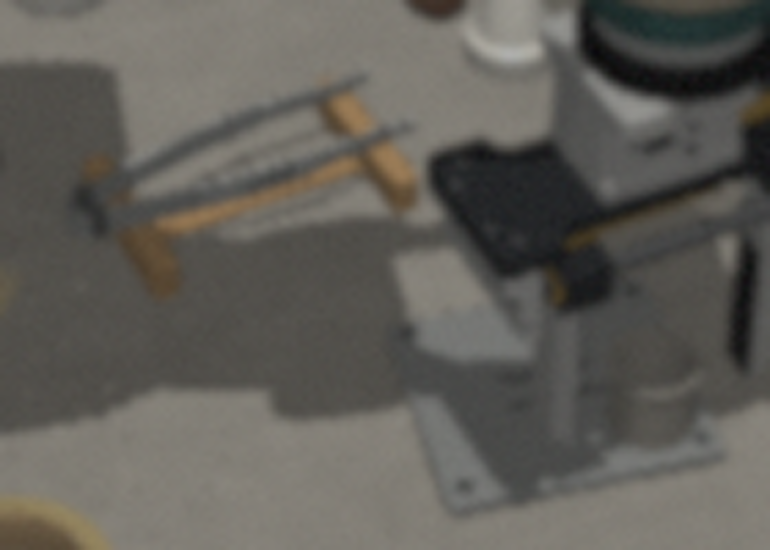

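The cutter at (655,400) is between the fingers. I'll go down 7 mm and close.

```bash
python3 -m creep '[{"dx":-0.001,"dy":0,"dz":0.007,"ax":0,"ay":0,"az":0},{"dx":0,"dy":0,"dz":0,"ax":0,"ay":0,"az":0}]'
python3 -m creep '[{"dx":0,"dy":0,"dz":0,"ax":0,"ay":0,"az":0},{"dx":0,"dy":0,"dz":0,"ax":0,"ay":0,"az":0},{"dx":0,"dy":0,"dz":0,"ax":0,"ay":0,"az":0},{"dx":0,"dy":0,"dz":0,"ax":0,"ay":0,"az":0},{"dx":0,"dy":0,"dz":0,"ax":0,"ay":0,"az":0},{"dx":0,"dy":0,"dz":0,"ax":0,"ay":0,"az":0},{"dx":0,"dy":0,"dz":0,"ax":0,"ay":0,"az":0},{"dx":0,"dy":0,"dz":0,"ax":0,"ay":0,"az":0}]' 0.025
python3 to.py .514 -.058 .032 0
```

```text
t: 11.6
ee_pos: [0.514, -0.0584, 0.0316]
eef_rot: [[1.0, 0.0, -0.001], [0.0, -1.0, 0.0], [-0.001, -0.0, -1.0]]
force: [0.2, 0.3, -0.1]
width: 0.851
t: 12.6
ee_pos: [0.5146, -0.0586, 0.032]
eef_rot: [[1.0, 0.0, 0.0], [0.0, -1.0, 0.0], [0.0, -0.0, -1.0]]
force: [0.4, -0.5, 0.7]
width: 0.411
t 12.6 pos [ 0.5146 -0.0586  0.032 ] yaw 0.01 w 0.0386 F [ 0.4 -0.5  0.7]
shift [-0.0006 -0.0006  0.    ] rot [-0.   -0.02  0.01]
```

```bash
python3 -m creep '[{"dx":0,"dy":0,"dz":0,"ax":0,"ay":0,"az":0},{"dx":0,"dy":0,"dz":-0.01,"ax":0,"ay":0,"az":0},{"dx":0,"dy":0,"dz":-0.03,"ax":0,"ay":0,"az":0},{"dx":0,"dy":0,"dz":-0.04,"ax":0,"ay":0,"az":0},{"dx":0,"dy":0,"dz":-0.02,"ax":0,"ay":0,"az":0},{"dx":0.0071,"dy":0.042,"dz":0,"ax":0,"ay":0,"az":0},{"dx":0.0071,"dy":0.042,"dz":0,"ax":0,"ay":0,"az":0},{"dx":0.0071,"dy":0.042,"dz":0,"ax":0,"ay":0,"az":0},{"dx":0.0071,"dy":0.042,"dz":0,"ax":0,"ay":0,"az":0},{"dx":0,"dy":0,"dz":0.02,"ax":0,"ay":0,"az":-2},{"dx":0,"dy":0,"dz":0,"ax":0,"ay":0,"az":0},{"dx":0,"dy":0,"dz":0,"ax":0,"ay":0,"az":0}]'
python3 to.py .5429 -.2262 .028 2
python3 -c "
from station import *;import cv2
cv2.imwrite('pics/f.png',cv2.resize(get_image('side')[225:375,275:435],None,fx=4,fy=4,interpolation=cv2.INTER_CUBIC))"
```

```text
t: 14.1
ee_pos: [0.543, -0.2262, 0.1126]
eef_rot: [[0.999, 0.035, 0.0], [0.035, -0.999, 0.0], [0.0, -0.0, -1.0]]
force: [-0.3, -0.3, 0.4]
width: 0.409
t 14.1 pos [ 0.543  -0.2262  0.1126] yaw 2.01 w 0.0385 F [-0.3 -0.3  0.4]
shift [-0.0001 -0.      0.0846] rot [-0.   -0.01  0.01]
```

View pics/f.png

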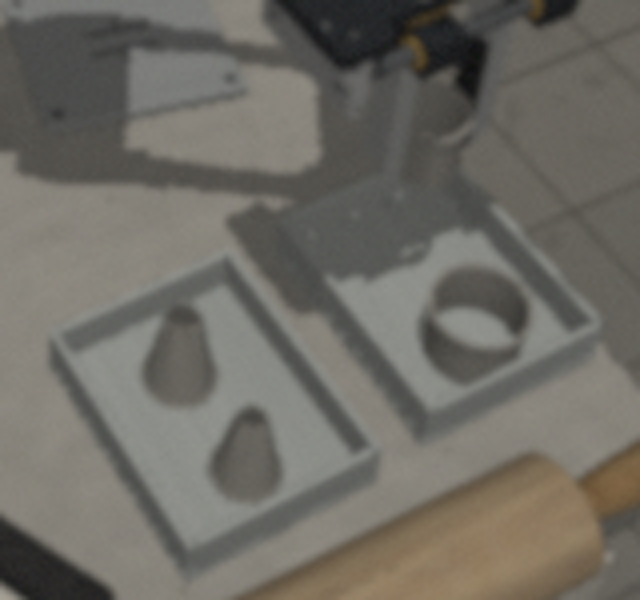

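The cutter is held at (440,150), over the tray's free half. Lowering it 0.084 m.

```bash
python3 -m creep '[{"dx":0,"dy":0,"dz":0.03,"ax":0,"ay":0,"az":0},{"dx":0,"dy":0,"dz":0.025,"ax":0,"ay":0,"az":0},{"dx":0,"dy":0,"dz":0.015,"ax":0,"ay":0,"az":0},{"dx":0,"dy":0,"dz":0.008,"ax":0,"ay":0,"az":0},{"dx":0,"dy":0,"dz":0.005,"ax":0,"ay":0,"az":0},{"dx":0,"dy":0,"dz":0.001,"ax":0,"ay":0,"az":0},{"dx":0,"dy":0,"dz":0,"ax":0,"ay":0,"az":0},{"dx":0,"dy":0,"dz":0,"ax":0,"ay":0,"az":0}]'
python3 to.py .5429 -.2262 .028 2
```

```text
t: 15.15
ee_pos: [0.5432, -0.2267, 0.0284]
eef_rot: [[0.999, 0.035, 0.001], [0.035, -0.999, -0.0], [0.001, 0.0, -1.0]]
force: [0.2, 0.0, -0.4]
width: 0.413
t 15.15 pos [ 0.5432 -0.2267  0.0284] yaw 2.01 w 0.0389 F [ 0.2  0.  -0.4]
shift [-0.0003 -0.0005  0.0004] rot [ 0.02 -0.05  0.01]
```

```bash
python3 -m creep '[{"dx":0,"dy":0,"dz":0,"ax":0,"ay":0,"az":0},{"dx":0,"dy":0,"dz":0,"ax":0,"ay":0,"az":0},{"dx":0,"dy":0,"dz":0,"ax":0,"ay":0,"az":0},{"dx":0,"dy":0,"dz":0,"ax":0,"ay":0,"az":0},{"dx":0,"dy":0,"dz":-0.02,"ax":0,"ay":0,"az":0},{"dx":0,"dy":0,"dz":-0.03,"ax":0,"ay":0,"az":0},{"dx":0,"dy":0,"dz":-0.05,"ax":0,"ay":0,"az":0},{"dx":0,"dy":0,"dz":-0.05,"ax":0,"ay":0,"az":0},{"dx":0,"dy":0,"dz":-0.05,"ax":0,"ay":0,"az":0},{"dx":0,"dy":0,"dz":0,"ax":0,"ay":0,"az":0}]' 0.058
python3 to.py .421 .150 .2 95
python3 -c "
from station import *;import cv2
cv2.imwrite('pics/g.png',cv2.resize(get_image('side')[225:375,275:435],None,fx=4,fy=4,interpolation=cv2.INTER_CUBIC))
im=get_image('top');cv2.imwrite('pics/gt.png',im);cv2.imwrite('pics/gtz.png',cv2.resize(im[195:285,185:255],None,fx=6.5,fy=6.5,interpolation=cv2.INTER_CUBIC))"
```

```text
t: 16.4
ee_pos: [0.5452, -0.2278, 0.2327]
eef_rot: [[0.999, 0.035, 0.008], [0.035, -0.999, -0.005], [0.008, 0.005, -1.0]]
force: [-0.1, 0.0, 0.3]
width: 0.619
t 16.4 pos [ 0.5452 -0.2278  0.2327] yaw 2.01 w 0.0582 F [-0.1  0.   0.3]
shift [-0.1111 -0.3821  0.0299] rot [  0.6   -0.14 -92.99]
```

View pics/g.png

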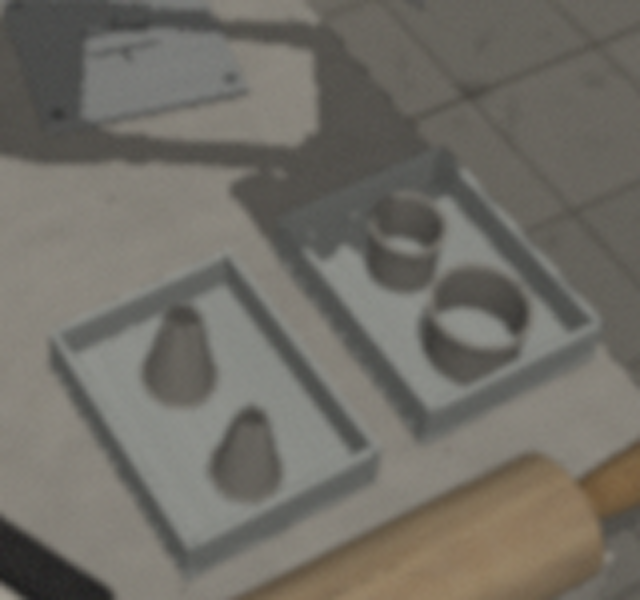

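View pics/gtz.png

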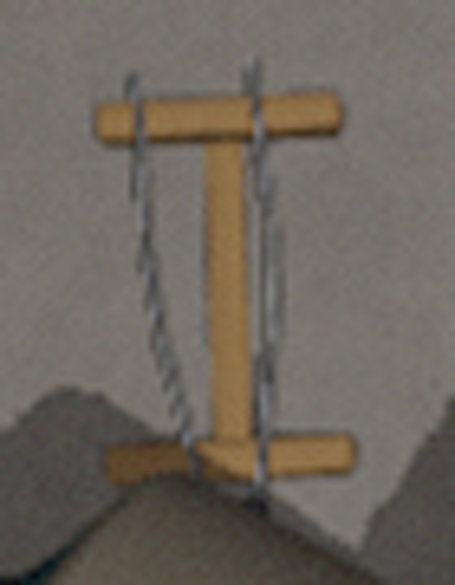

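Both pieces stand in their trays: the cutter at (405,240) and the nozzle at (180,360). Next I'll refine the tweezers' centre line.

Run:
```python
from h import *
k=lambda u,v:unz((u,v),(185,195),6.5)
a=[ray("top",k(*p),.033)[:2] for p in((130,75),(252,65),(190,460),(263,460))]
m1=(a[0]+a[1])/2;m2=(a[2]+a[3])/2;d=m1-m2
print(a,m1,m2,np.degrees(np.arctan2(d[1],d[0])), m2+d*(.421-m2[0])/d[0], np.linalg.norm(a[0]-a[1]))
for t in a[:2]:print(t)
print("bottle top",ray("top",(113,244),.195))
```

```text
[array([0.49588599, 0.18032538]), array([0.49870175, 0.13802108]), array([0.36236169, 0.15919099]), array([0.36190324, 0.13437963])] [0.49729387 0.15917323] [0.36213247 0.14678531] 5.236688262537653 [0.421      0.15218068] 0.04239790788057608
[0.49588599 0.18032538]
[0.49870175 0.13802108]
bottle top [0.39607522 0.33249936 0.195     ]
```

```bash
python3 -m creep '[{"dx":-0.014,"dy":-0.0479,"dz":0,"ax":0,"ay":0,"az":0},{"dx":-0.014,"dy":-0.0479,"dz":0,"ax":0,"ay":0,"az":0},{"dx":-0.014,"dy":-0.0479,"dz":0,"ax":0,"ay":0,"az":0},{"dx":-0.014,"dy":-0.0479,"dz":0,"ax":0,"ay":0,"az":0},{"dx":-0.014,"dy":-0.0479,"dz":0,"ax":0,"ay":0,"az":0},{"dx":-0.014,"dy":-0.0479,"dz":0,"ax":0,"ay":0,"az":0},{"dx":-0.014,"dy":-0.0479,"dz":0,"ax":0,"ay":0,"az":0},{"dx":-0.014,"dy":-0.0479,"dz":0,"ax":0,"ay":0,"az":0},{"dx":0,"dy":0,"dz":0,"ax":0,"ay":0,"az":0}]' 0.07
python3 -m creep '[{"dx":0,"dy":0,"dz":0,"ax":0,"ay":0,"az":-9.3},{"dx":0,"dy":0,"dz":0,"ax":0,"ay":0,"az":-9.3},{"dx":0,"dy":0,"dz":0,"ax":0,"ay":0,"az":-9.3},{"dx":0,"dy":0,"dz":0,"ax":0,"ay":0,"az":-9.3},{"dx":0,"dy":0,"dz":0,"ax":0,"ay":0,"az":-9.3},{"dx":0,"dy":0,"dz":0,"ax":0,"ay":0,"az":-9.3},{"dx":0,"dy":0,"dz":0,"ax":0,"ay":0,"az":-9.3},{"dx":0,"dy":0,"dz":0,"ax":0,"ay":0,"az":-9.3},{"dx":0,"dy":0,"dz":0,"ax":0,"ay":0,"az":-9.3},{"dx":0,"dy":0,"dz":0,"ax":0,"ay":0,"az":-9.3},{"dx":0,"dy":0,"dz":0,"ax":0,"ay":0,"az":0},{"dx":0,"dy":0,"dz":0,"ax":0,"ay":0,"az":0}]'
python3 to.py .420 .1515 .027 95.2
```

```text
t: 17.62
ee_pos: [0.415, 0.1547, 0.2261]
eef_rot: [[0.999, 0.04, -0.004], [0.04, -0.999, 0.0], [-0.004, -0.0, -1.0]]
force: [1.3, -0.7, -0.7]
width: 0.746
t: 19.12
ee_pos: [0.4174, 0.1518, 0.2272]
eef_rot: [[-0.084, 0.996, -0.001], [0.996, 0.084, -0.0], [-0.0, -0.001, -1.0]]
force: [0.1, 0.1, -0.4]
width: 0.743
t 19.12 pos [0.4174 0.1518 0.2272] yaw 94.83 w 0.0698 F [ 0.1  0.1 -0.4]
shift [-0.0005  0.0029  0.2002] rot [-0.08  0.02 -0.37]
```

```bash
python3 -m creep '[{"dx":-0.0005,"dy":0.0029,"dz":0,"ax":0,"ay":0,"az":-0.4},{"dx":0,"dy":0,"dz":0.05,"ax":0,"ay":0,"az":0},{"dx":0,"dy":0,"dz":0.05,"ax":0,"ay":0,"az":0},{"dx":0,"dy":0,"dz":0.04,"ax":0,"ay":0,"az":0},{"dx":0,"dy":0,"dz":0.02,"ax":0,"ay":0,"az":0},{"dx":0,"dy":0,"dz":0,"ax":0,"ay":0,"az":0},{"dx":0,"dy":0,"dz":0,"ax":0,"ay":0,"az":0}]'
python3 to.py .420 .1515 .027 95.2
python3 -c "
from station import *;import cv2
cv2.imwrite('pics/i.png',cv2.resize(get_image('side')[125:245,195:345],None,fx=5,fy=5,interpolation=cv2.INTER_CUBIC))"
```

```text
t: 20.0
ee_pos: [0.4215, 0.1524, 0.0687]
eef_rot: [[-0.094, 0.996, 0.002], [0.996, 0.094, 0.0], [0.0, 0.002, -1.0]]
force: [0.4, -0.6, 0.3]
width: 0.745
t 20.0 pos [0.4215 0.1524 0.0687] yaw 95.4 w 0.07 F [ 0.4 -0.6  0.3]
shift [-0.0008 -0.0016  0.0417] rot [ 0.09 -0.01  0.2 ]
```

View pics/i.png

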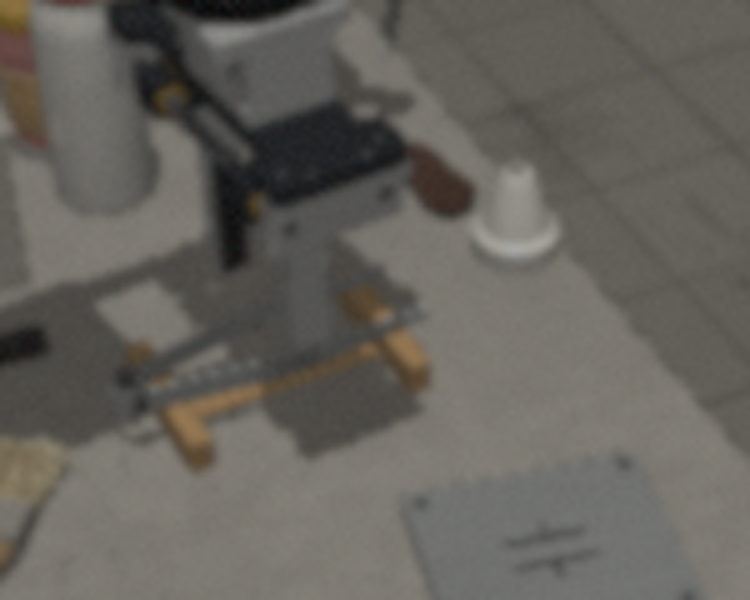

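The near finger is at (310,300), just outside and above the near arm. Going down to grip height.

```bash
python3 -m creep '[{"dx":-0.0008,"dy":-0.001,"dz":0.015,"ax":0,"ay":0,"az":0},{"dx":0,"dy":0,"dz":0.015,"ax":0,"ay":0,"az":0},{"dx":0,"dy":0,"dz":0.007,"ax":0,"ay":0,"az":0},{"dx":0,"dy":0,"dz":0.004,"ax":0,"ay":0,"az":0},{"dx":0,"dy":0,"dz":0,"ax":0,"ay":0,"az":0},{"dx":0,"dy":0,"dz":0,"ax":0,"ay":0,"az":0},{"dx":0,"dy":0,"dz":0,"ax":0,"ay":0,"az":0}]'
python3 to.py .420 .1515 .027 95.2
python3 -c "
from station import *;import cv2
cv2.imwrite('pics/j.png',cv2.resize(get_image('side')[125:245,195:345],None,fx=5,fy=5,interpolation=cv2.INTER_CUBIC))"
```

```text
t: 20.92
ee_pos: [0.4199, 0.1514, 0.0273]
eef_rot: [[-0.094, 0.996, 0.001], [0.996, 0.094, 0.0], [0.0, 0.001, -1.0]]
force: [-0.2, 0.4, -1.2]
width: 0.747
t 20.93 pos [0.4199 0.1514 0.0273] yaw 95.41 w 0.0702 F [-0.2  0.4 -1.2]
shift [0.0001 0.0001 0.0003] rot [ 0.04 -0.01  0.21]
```

View pics/j.png

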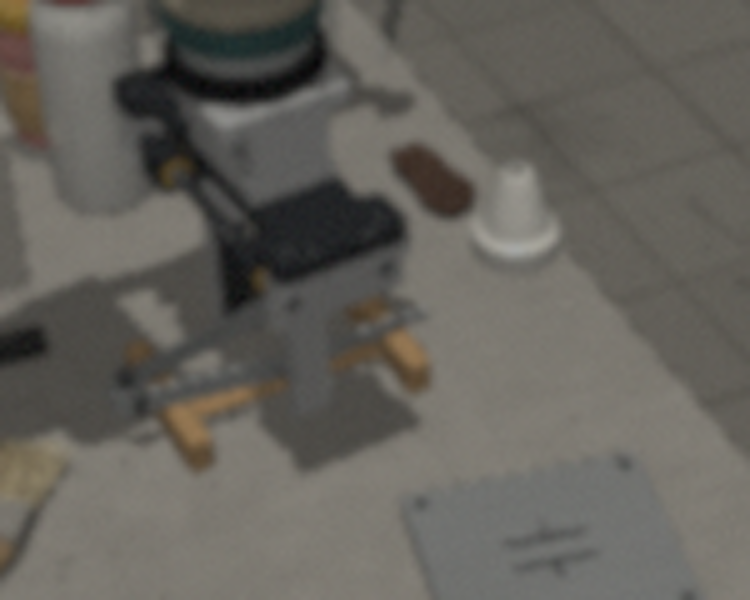

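```bash
python3 -m creep '[{"dx":0,"dy":0,"dz":0,"ax":0,"ay":0,"az":0},{"dx":0,"dy":0,"dz":0,"ax":0,"ay":0,"az":0},{"dx":0,"dy":0,"dz":0,"ax":0,"ay":0,"az":0},{"dx":0,"dy":0,"dz":0,"ax":0,"ay":0,"az":0},{"dx":0,"dy":0,"dz":0,"ax":0,"ay":0,"az":0}]' 0.044
python3 -m creep '[{"dx":0,"dy":0,"dz":0,"ax":0,"ay":0,"az":0},{"dx":0,"dy":0,"dz":0,"ax":0,"ay":0,"az":0},{"dx":0,"dy":0,"dz":0,"ax":0,"ay":0,"az":0},{"dx":0,"dy":0,"dz":0,"ax":0,"ay":0,"az":0},{"dx":0,"dy":0,"dz":0,"ax":0,"ay":0,"az":0},{"dx":0,"dy":0,"dz":0,"ax":0,"ay":0,"az":0}]' 0.032
python3 to.py .420 .1515 .06 95.2
python3 -c "
from station import *;import cv2
cv2.imwrite('pics/k.png',cv2.resize(get_image('side')[125:245,195:345],None,fx=5,fy=5,interpolation=cv2.INTER_CUBIC))"
```

```text
t: 21.6
ee_pos: [0.4197, 0.1513, 0.027]
eef_rot: [[-0.094, 0.996, 0.0], [0.996, 0.094, 0.0], [0.0, 0.0, -1.0]]
force: [0.1, 0.1, -0.0]
width: 0.47
t: 22.35
ee_pos: [0.4196, 0.1513, 0.027]
eef_rot: [[-0.094, 0.996, 0.0], [0.996, 0.094, 0.0], [0.0, 0.0, -1.0]]
force: [0.3, 0.6, -0.1]
width: 0.345
t 22.35 pos [0.4196 0.1513 0.027 ] yaw 95.41 w 0.0325 F [ 0.3  0.6 -0.1]
shift [ 0.0001  0.0004 -0.033 ] rot [ 0.   -0.    0.21]
```

View pics/k.png

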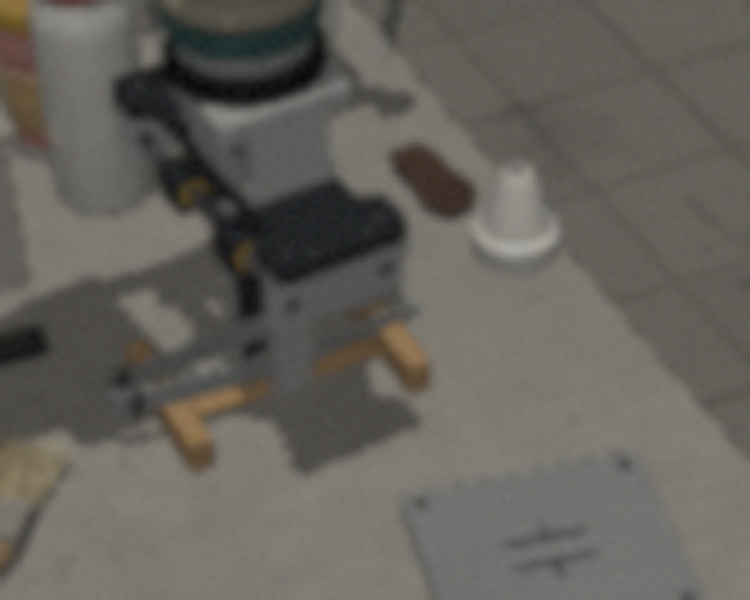

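```bash
python3 -m creep '[{"dx":0,"dy":0,"dz":-0.005,"ax":0,"ay":0,"az":0},{"dx":0,"dy":0,"dz":-0.015,"ax":0,"ay":0,"az":0},{"dx":0,"dy":0,"dz":-0.02,"ax":0,"ay":0,"az":0},{"dx":0,"dy":0,"dz":-0.015,"ax":0,"ay":0,"az":0},{"dx":0,"dy":0,"dz":-0.005,"ax":0,"ay":0,"az":0},{"dx":0,"dy":0,"dz":0,"ax":0,"ay":0,"az":0},{"dx":0,"dy":0,"dz":0,"ax":0,"ay":0,"az":0}]'
python3 to.py .4144 -.0097 .08 79.14
python3 -c "
from station import *;import cv2
cv2.imwrite('pics/l.png',cv2.resize(get_image('side')[125:245,195:345],None,fx=5,fy=5,interpolation=cv2.INTER_CUBIC))
cv2.imwrite('pics/lt.png',cv2.resize(get_image('top')[165:285,165:315],None,fx=5,fy=5,interpolation=cv2.INTER_CUBIC))"
```

```text
t: 23.28
ee_pos: [0.4191, 0.1512, 0.0864]
eef_rot: [[-0.094, 0.996, -0.001], [0.996, 0.094, -0.0], [-0.0, -0.001, -1.0]]
force: [-1.2, 0.3, -0.4]
width: 0.345
t 23.27 pos [0.4191 0.1512 0.0864] yaw 95.41 w 0.0324 F [-1.2  0.3 -0.4]
shift [-0.1598 -0.0198  0.0065] rot [-7.000e-02  1.000e-02  1.627e+01]
```

View pics/l.png

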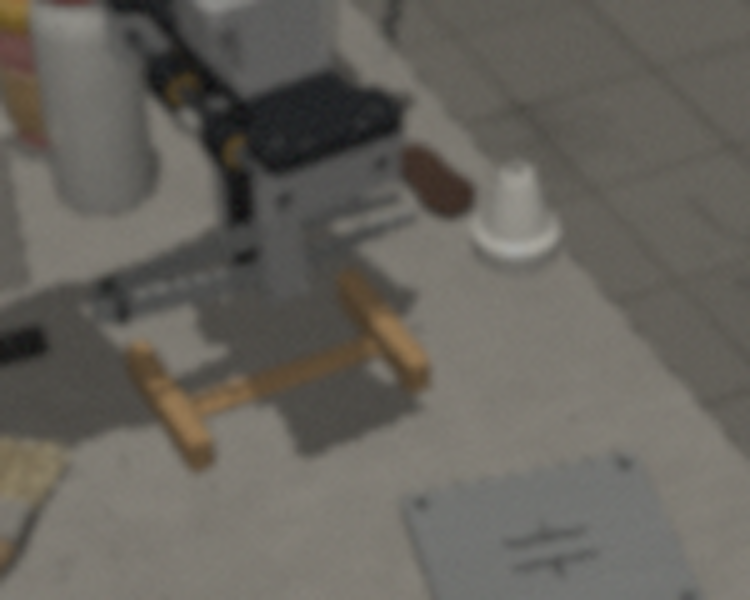

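View pics/lt.png

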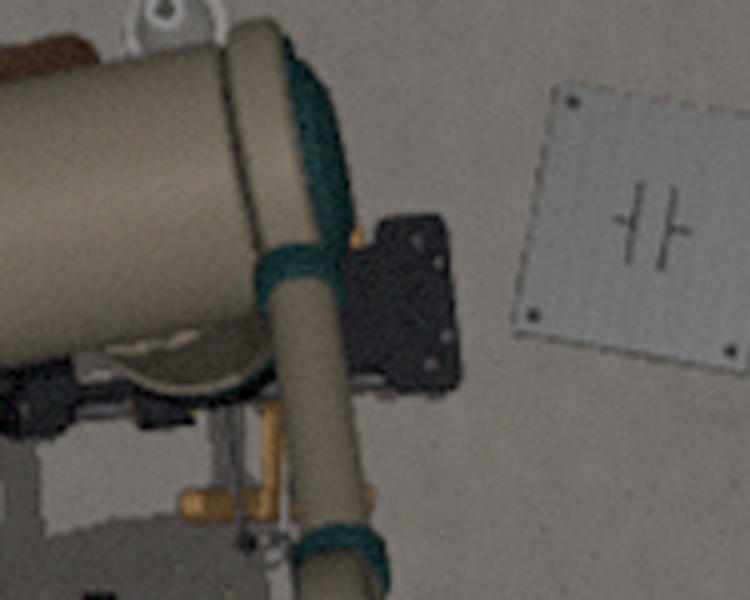

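The tweezers are lifted clear and look level: bow at (110,300), tips at about (410,205). The top view is blocked by the arm. Moving over the gauge.

```bash
python3 -m creep '[{"dx":-0.016,"dy":-0.002,"dz":0,"ax":0,"ay":0,"az":0},{"dx":-0.032,"dy":-0.004,"dz":0,"ax":0,"ay":0,"az":0},{"dx":-0.032,"dy":-0.004,"dz":0,"ax":0,"ay":0,"az":0},{"dx":-0.032,"dy":-0.004,"dz":0,"ax":0,"ay":0,"az":0},{"dx":-0.032,"dy":-0.004,"dz":0,"ax":0,"ay":0,"az":0},{"dx":-0.016,"dy":-0.002,"dz":0,"ax":0,"ay":0,"az":0},{"dx":0,"dy":0,"dz":0,"ax":0,"ay":0,"az":5.4},{"dx":0,"dy":0,"dz":0,"ax":0,"ay":0,"az":5.4},{"dx":0,"dy":0,"dz":0,"ax":0,"ay":0,"az":5.4},{"dx":0,"dy":0,"dz":0.02,"ax":0,"ay":0,"az":0},{"dx":0,"dy":0,"dz":0,"ax":0,"ay":0,"az":0},{"dx":0,"dy":0,"dz":0,"ax":0,"ay":0,"az":0}]'
python3 to.py .4144 -.0097 .034 79.14
python3 -c "
from station import *;import cv2
im=get_image('side');cv2.imwrite('pics/m0.png',im);cv2.imwrite('pics/m.png',cv2.resize(im[190:260,235:335],None,fx=8,fy=8,interpolation=cv2.INTER_CUBIC))
im=get_image('top');cv2.imwrite('pics/mt0.png',im);cv2.imwrite('pics/mt.png',cv2.resize(im[165:285,215:365],None,fx=5,fy=5,interpolation=cv2.INTER_CUBIC))"
```

```text
t: 24.88
ee_pos: [0.4147, -0.0103, 0.0672]
eef_rot: [[0.188, 0.982, -0.0], [0.982, -0.188, -0.0], [-0.0, -0.0, -1.0]]
force: [-0.1, 0.4, -1.0]
width: 0.347
t 24.88 pos [ 0.4147 -0.0103  0.0672] yaw 79.19 w 0.0326 F [-0.1  0.4 -1. ]
shift [ 0.0005 -0.0004  0.0332] rot [-0.    0.    0.05]
```

View pics/m.png

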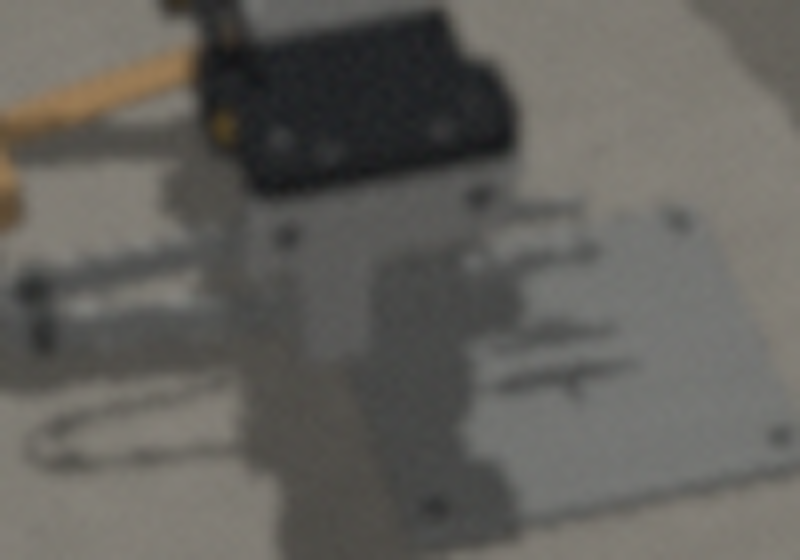

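View pics/mt.png

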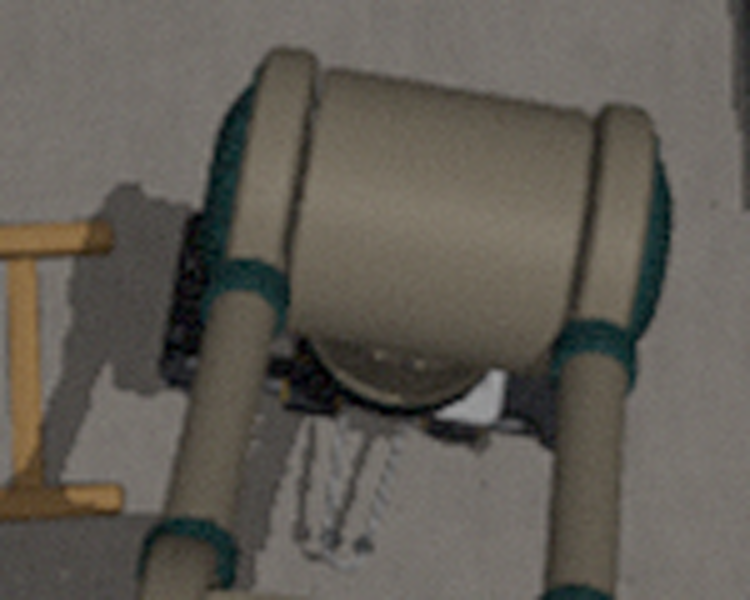

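Run:
```python
from h import *
k=lambda u,v:unz((u,v),(235,190),8)
G=np.array([.488,-.0240]);a=np.radians(-10.86);e=np.array([np.cos(a),np.sin(a)]);n=np.array([-e[1],e[0]])
for z in(.066,.0692,.0725):
    p=ray("side",k(582,208),z)[:2];q=ray("side",k(600,247),z)[:2];d=p-q
    print(z,p,q,"gap",d@n,d@e,"mid rel gauge",((p+q)/2-G)@e,((p+q)/2-G)@n)
# expected projections of tips end with nominal
T=np.array([.4147,-.0103])
for L in(.075,.078):
  for s in(.008,-.008):
    for z in (.0657,.0727):
      w=T+e*L+n*s; uv=proj("side",[*w,z]); print(L,s,z,((uv-[235,190]+.5)*8-.5).round())
# lines
for nm in [("side",(k(500,345),k(617,327),k(497,385),k(635,365)))]:
    for uv in nm[1]:
        X=ray("side",uv,.008)[:2]-G; print("line",X@e,X@n)
m=lambda u,v:unz((u,v),(215,165),5)
for p in((333,538),(362,545),(347,560)):
    X=ray("top",m(*p),.074)[:2]-T; print("bow",X@e,X@n)
```

```text
0.066 [ 0.495159   -0.01867045] [ 0.49210722 -0.03486779] gap 0.016482237040554397 -5.462110927999444e-05 mid rel gauge 0.0060539523545392335 -0.0016581925904318737
0.0692 [ 0.49348127 -0.02160386] [ 0.49044359 -0.03772639] gap 0.016406117675337024 -5.436885443405033e-05 mid rel gauge 0.004958826430918829 -0.004817107317337339
0.0725 [ 0.49175111 -0.02462894] [ 0.48872796 -0.04067433] gap 0.016327619579956796 -5.410871662421091e-05 mid rel gauge 0.003829477822185367 -0.008074738129458456
0.075 0.008 0.0657 [562. 210.]
0.075 0.008 0.0727 [562. 192.]
0.075 -0.008 0.0657 [579. 248.]
0.075 -0.008 0.0727 [580. 230.]
0.078 0.008 0.0657 [572. 208.]
0.078 0.008 0.0727 [573. 190.]
0.078 -0.008 0.0657 [589. 246.]
0.078 -0.008 0.0727 [590. 228.]
line -0.015004089464880056 0.015279608520913235
line 0.02038725260546569 0.01293044221073821
line -0.020472558678242672 -3.2823742240094095e-05
line 0.020633801569609044 -0.003334510616791609
bow -0.07488738227333923 0.00755963368761271
bow -0.07570583133742569 -0.005112747894586212
bow -0.08303939870776188 0.00012374615372879783
```

```bash
cat > ov.py <<'E'
import sys,cv2
from h import *
def gauge(im,n,o,k,G=(.4881,-.0238),a=-10.86):
    a=np.radians(a);e=np.array([np.cos(a),np.sin(a)]);m=np.array([-e[1],e[0]])
    S=[((-.06,.055),(.06,.055)),((.06,.055),(.06,-.055)),((.06,-.055),(-.06,-.055)),((-.06,-.055),(-.06,.055)),((-.02,.008),(.02,.008)),((-.02,-.008),(.02,-.008)),((0,.008),(0,.012)),((0,-.008),(0,-.012))]
    for s in S:
        P=[tuple(int(v) for v in ((proj(n,[*(np.array(G)+e*x+m*y),.008])-o+.5)*k-.5)) for x,y in s]
        cv2.line(im,P[0],P[1],(0,255,255),1)
if __name__=="__main__":
    for f,n,b,k,out in(("pics/m0.png","side",(190,260,235,335),8,"pics/ov1.png"),("pics/side0.png","side",(190,260,235,335),8,"pics/ov2.png"),("pics/gt.png","top",(170,250,250,340),7,"pics/ov3.png")):
        im=cv2.imread(f)[b[0]:b[1],b[2]:b[3]]; im=cv2.resize(im,None,fx=k,fy=k,interpolation=cv2.INTER_CUBIC)
        gauge(im,n,np.array([b[2],b[0]]),k); cv2.imwrite(out,im)
E
python3 ov.py
```

```text
(no output)
```

View pics/ov1.png

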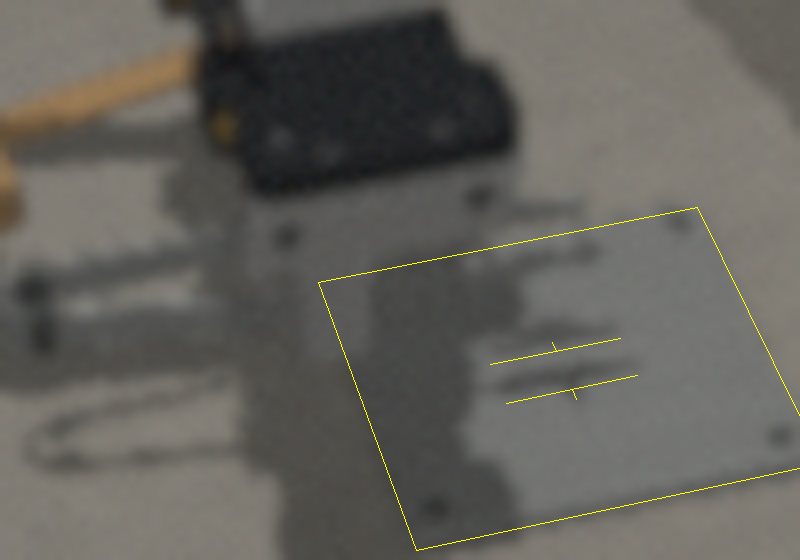

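View pics/ov2.png

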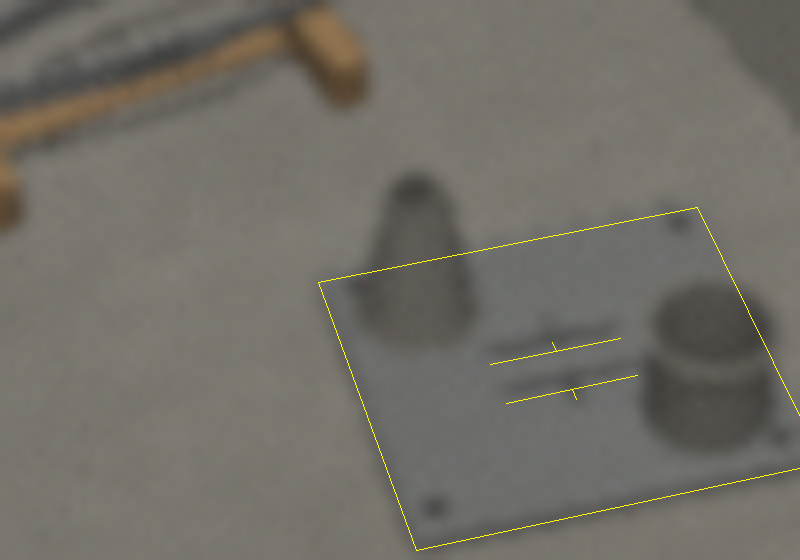

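View pics/ov3.png

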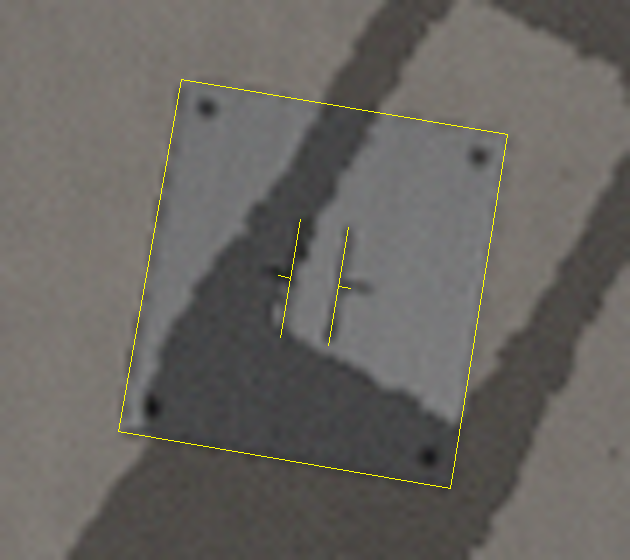

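```bash
python3 - <<'E'
from h import *
z1=lambda u,v:unz((u,v),(190,170),5);k8=lambda u,v:unz((u,v),(235,190),8)
k7=lambda u,v:unz((u,v),(250,170),7)
pts={"TL":((206,107),(680,220)),"TR":((478,156),(780,435)),"BR":((428,457),(435,507) )}
# ov3: TL=(206,107) TR=(478,156) BR=(428,457) BL=(152,407)
top={"TL":(206,107),"TR":(478,156),"BR":(428,457),"BL":(152,407)}
side={"TL":(680,220),"TR":(780,435),"BR":(435,507)}
for q in top:
    X=ray("top",k7(*top[q]),.008); print(q,X.round(4),"->side",((proj("side",X)-[235,190]+.5)*8-.5).round(), side.get(q))
for nm,p in (("lineR mid",(340,287)),("lineL mid",(290,277))):
    X=ray("top",k7(*p),.008);print(nm,X.round(4),((proj("side",X)-[235,190]+.5)*8-.5).round())
E
python3 - <<'E'
import cv2,numpy as np
im=cv2.imread("pics/side0.png"); b=im[215:250,275:345]
b=cv2.resize(b,None,fx=11,fy=11,interpolation=cv2.INTER_CUBIC); b=cv2.convertScaleAbs(b,alpha=2,beta=-80); cv2.imwrite("pics/n1.png",b)
im=cv2.imread("pics/m0.png"); b=im[205:250,285:340]
b=cv2.resize(b,None,fx=13,fy=13,interpolation=cv2.INTER_CUBIC); b=cv2.convertScaleAbs(b,alpha=2,beta=-80); cv2.imwrite("pics/n2.png",b)
E
```

```text
TL [0.5478 0.0109 0.008 ] ->side [683. 233.] (680, 220)
TR [ 0.5297 -0.0791  0.008 ] ->side [784. 448.] (780, 435)
BR [ 0.4294 -0.0595  0.008 ] ->side [440. 521.] (435, 507)
BL [0.4475 0.0306 0.008 ] ->side [358. 297.] None
lineR mid [ 0.4863 -0.0321  0.008 ] [572. 391.]
lineL mid [ 0.49   -0.0157  0.008 ] [557. 351.]
```

View pics/n1.png

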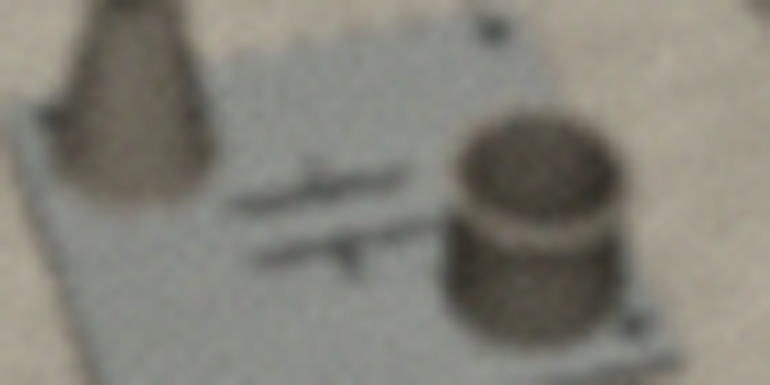

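View pics/n2.png

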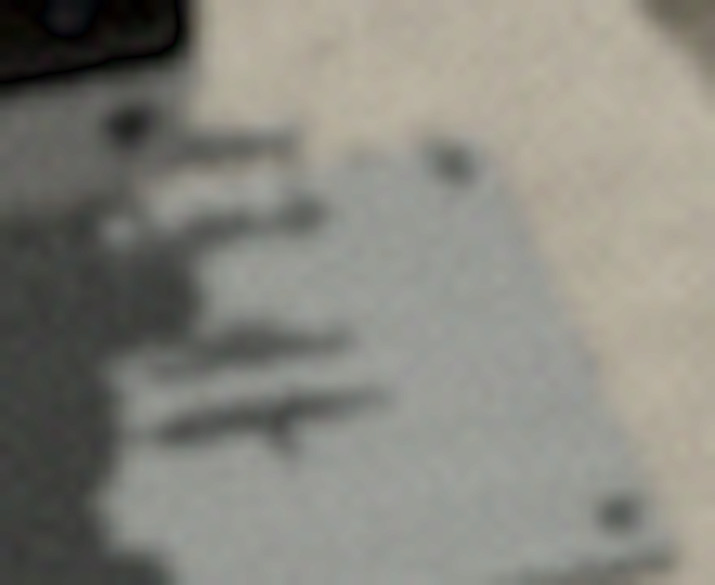

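```bash
python3 -m creep '[{"dx":0,"dy":0,"dz":0.012,"ax":0,"ay":0,"az":0},{"dx":0,"dy":0,"dz":0.012,"ax":0,"ay":0,"az":0},{"dx":0,"dy":0,"dz":0.006,"ax":0,"ay":0,"az":0},{"dx":0,"dy":0,"dz":0,"ax":0,"ay":0,"az":0},{"dx":0,"dy":0,"dz":0,"ax":0,"ay":0,"az":0},{"dx":0,"dy":0,"dz":0,"ax":0,"ay":0,"az":0},{"dx":0,"dy":0,"dz":0,"ax":0,"ay":0,"az":0}]'
python3 to.py .4144 -.0097 .034 79.14
python3 - <<'E'
from station import *;import cv2
from h import *
im=get_image('side');cv2.imwrite('pics/p0.png',im);b=cv2.resize(im[190:260,235:335],None,fx=8,fy=8,interpolation=cv2.INTER_CUBIC);cv2.imwrite('pics/p.png',cv2.convertScaleAbs(b,alpha=1.8,beta=-50))
a=np.radians(-10.86);e=np.array([np.cos(a),np.sin(a)]);n=np.array([-e[1],e[0]])
for T,z in((np.array([.4147,-.0103]),.0692),(np.array([.4147,-.0103]),.0392)):
  for L,s in((.078,.008),(.078,-.008),(-.083,0)):
    print(z,L,s,((proj("side",[*(T+e*L+n*s),z])-[235,190]+.5)*8-.5).round()+[-4,-13])
E
```

```text
t: 25.85
ee_pos: [0.415, -0.0099, 0.0372]
eef_rot: [[0.187, 0.982, 0.001], [0.982, -0.187, -0.0], [0.0, 0.001, -1.0]]
force: [-0.3, -1.0, -0.7]
width: 0.343
t 25.85 pos [ 0.415  -0.0099  0.0372] yaw 79.21 w 0.0323 F [-0.3 -1.  -0.7]
shift [ 0.0001 -0.0006  0.0032] rot [ 0.04 -0.    0.07]
0.0692 0.078 0.008 [568. 186.]
0.0692 0.078 -0.008 [586. 224.]
0.0692 -0.083 0 [ 12. 317.]
0.0392 0.078 0.008 [566. 262.]
0.0392 0.078 -0.008 [583. 300.]
0.0392 -0.083 0 [ 21. 393.]
```

View pics/p.png

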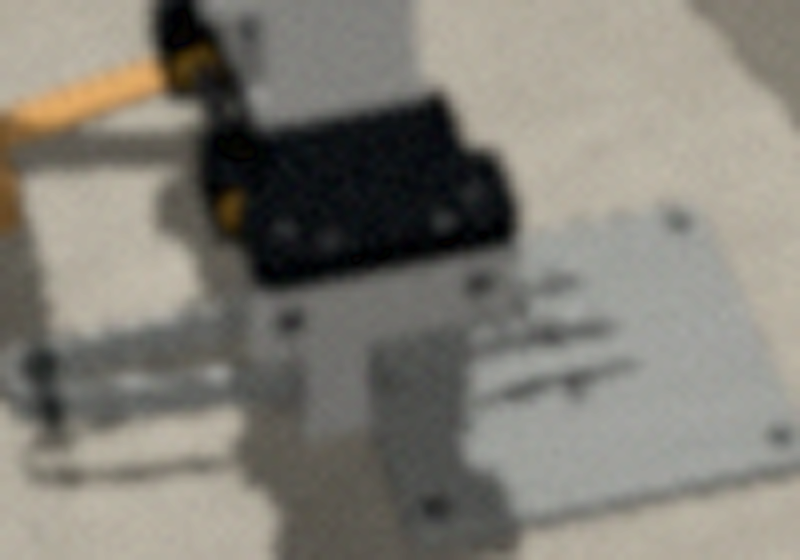

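```bash
python3 - <<'E'
from h import *
a=np.radians(-10.8);e=np.array([np.cos(a),np.sin(a)]);n=np.array([-e[1],e[0]]);T=np.array([.415,-.0101])
P=lambda L,s,z:((proj("side",[*(T+e*L+n*s),z])-[235,190]+.5)*8-.5).round()
for L in(-.008,.008):
    for s in (-.0162,-.0287): print("finger",L,s,P(L,s,.0202))
E
python3 - <<'E'
import cv2
im=cv2.imread("pics/p0.png")
for nm,(r0,r1,c0,c1,k) in {"q1":(225,255,262,292,18),"q2":(218,244,290,320,20),"q3":(225,255,232,268,16)}.items():
    b=cv2.resize(im[r0:r1,c0:c1],None,fx=k,fy=k,interpolation=cv2.INTER_CUBIC);cv2.imwrite(f"pics/{nm}.png",cv2.convertScaleAbs(b,alpha=2.2,beta=-80))
E
```

```text
finger -0.008 -0.0162 [304. 439.]
finger -0.008 -0.0287 [315. 470.]
finger 0.008 -0.0162 [358. 427.]
finger 0.008 -0.0287 [370. 459.]
```

View pics/q1.png

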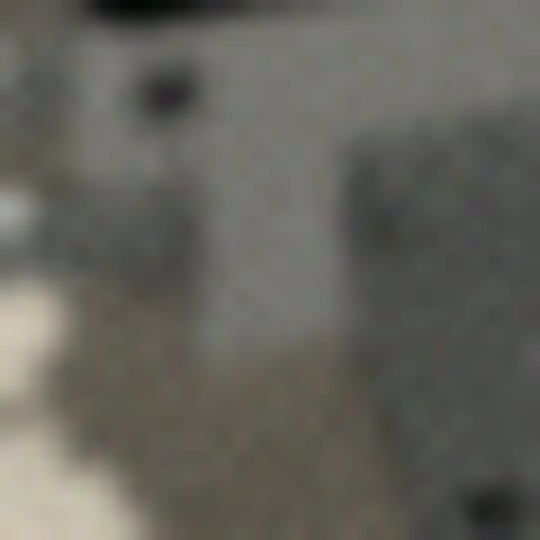

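View pics/q2.png

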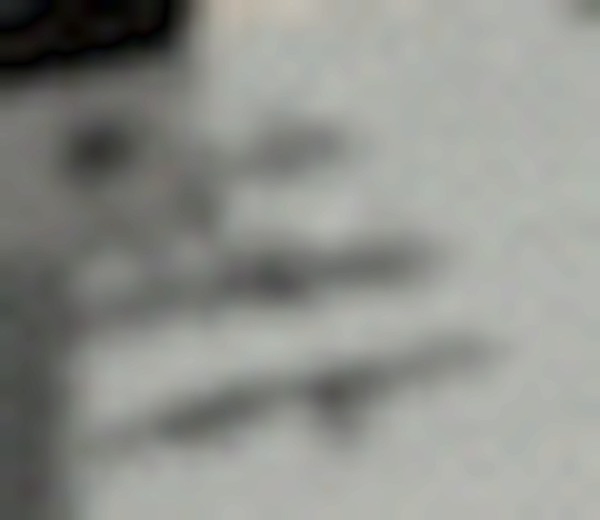

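View pics/q3.png

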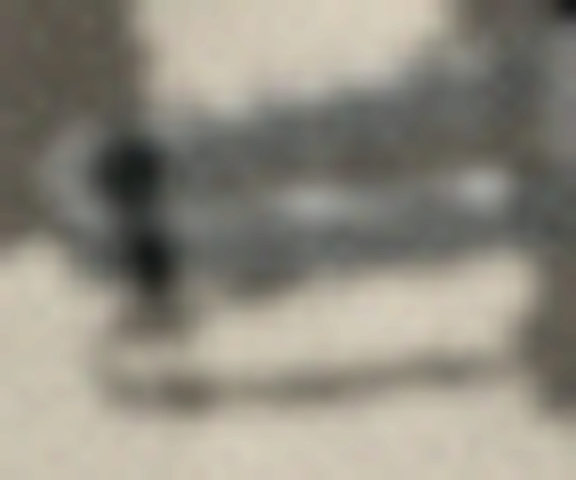

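Run:
```python
import cv2
im=cv2.imread("pics/side0.png")
b=cv2.resize(im[170:220,212:287],None,fx=10,fy=10,interpolation=cv2.INTER_CUBIC);cv2.imwrite("pics/r1.png",cv2.convertScaleAbs(b,alpha=2.2,beta=-80))
im=cv2.imread("pics/m0.png")
b=cv2.resize(im[205:245,235:315],None,fx=10,fy=10,interpolation=cv2.INTER_CUBIC);cv2.imwrite("pics/r2.png",cv2.convertScaleAbs(b,alpha=2.2,beta=-80))
```

```text
(no output)
```

View pics/r1.png

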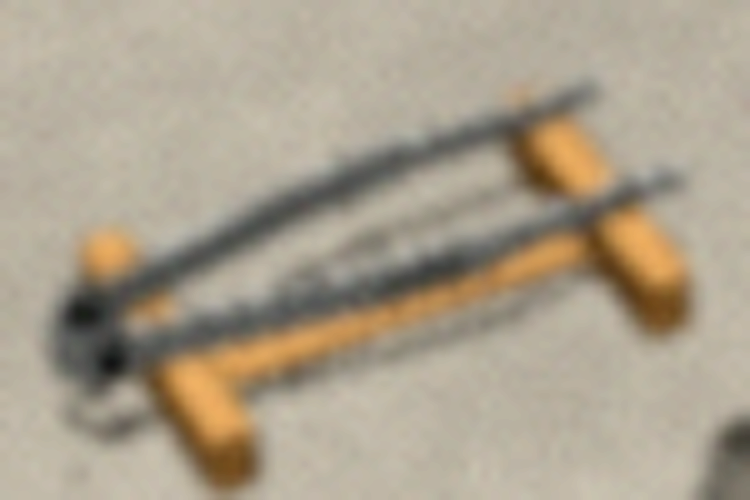

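View pics/r2.png

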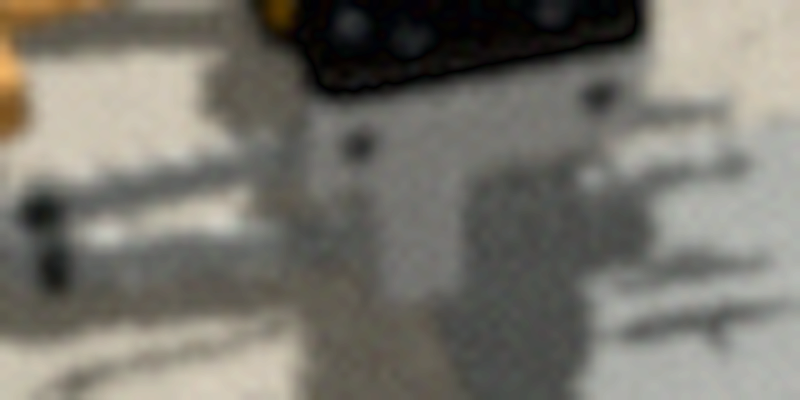

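Run:
```python
from h import *
b=np.array([-.5,-1.63])
def fr(x,y,yaw):
    a=np.radians(yaw);e=np.array([np.cos(a),np.sin(a)]);return np.array([x,y]),e,np.array([-e[1],e[0]])
def P(F,L,s,z): T,e,n=F; return proj("side",[*(T+e*L+n*s),z])+b
A=fr(.4198,.1515,5.2);B=fr(.4147,-.0103,-10.81);Cc=fr(.415,-.0101,-10.79)
r1=lambda u,v:np.array(unz((u,v),(212,170),10));r2=lambda u,v:np.array(unz((u,v),(235,205),10))
z8=lambda u,v:np.array(unz((u,v),(235,190),8))
tip1=(r1(592,90)+r1(680,180))/2;kn1=(r1(82,312)+r1(112,358))/2
tip2=(r2(725,108)+r2(742,160))/2;kn2=(r2(42,212)+r2(52,268))/2
# solve (L,h) with n=0 from initial
for nm,o1,o2,L0 in(("tip",tip1,tip2,.078),("knob",kn1,kn2,-.08)):
    s=least_squares(lambda q:P(A,q[0],0,.022+q[1])-o1,[L0,.007]); print(nm,"initial L,h",s.x.round(4))
    s2=least_squares(lambda q:P(B,q[0],0,.0622+q[1])-o2,[L0,.007]); print("  now L,h (n=0)",s2.x.round(4))
    s3=least_squares(lambda q:P(B,q[0],q[1],.0622+s.x[1])-o2,[L0,.0]); print("  now L,n (h same)",s3.x.round(4))
```

```text
tip initial L,h [0.0795 0.0027]
  now L,h (n=0) [ 0.0812 -0.0026]
  now L,n (h same) [ 0.0794 -0.0052]
knob initial L,h [-0.0744  0.0063]
  now L,h (n=0) [-0.076  0.007]
  now L,n (h same) [-0.0759  0.0007]
```

Run:
```python
from h import *
import cv2
def prof(f,T,yaw,z,Ls,ns):
    im=cv2.imread(f,0).astype(np.float32);a=np.radians(yaw);e=np.array([np.cos(a),np.sin(a)]);n=np.array([-e[1],e[0]])
    acc=[]
    for L in Ls:
        P=np.array([proj("side",[*(np.array(T)+e*L+n*s),z]) for s in ns],np.float32)
        acc.append(cv2.remap(im,P[None,:,0],P[None,:,1],cv2.INTER_CUBIC)[0])
    return np.array(acc)
ns=np.arange(-.04,.0401,.002)
A=prof("pics/side0.png",(.4198,.1515),5.2,.029,[.068,.071,.074,.077,.080],ns)
B=prof("pics/m0.png",(.4147,-.0103),-10.81,.0692,[.060,.064,.068,.072,.076,.080],ns)
np.set_printoptions(linewidth=250)
print((ns*1e3).astype(int));print(A.astype(int));print(B.astype(int))
```

```text
[-40 -38 -36 -33 -31 -29 -27 -25 -23 -21 -19 -17 -15 -13 -11  -9  -7  -5  -3  -1   0   2   4   6   8  10  12  14  16  18  20  22  24  26  28  30  32  34  36  38  40]
[[112 112 113 113 113 114 112 110 103  94  85  83  85  92  99 105 110 112 112 111 110 109 111 110 109 109 109 106 101  95  87  83  86  94 102 109 112 112 112 113 115]
 [118 117 116 116 116 116 115 111 106 100  92  92  98 103 107 110 112 113 113 113 113 111 111 111 111 111 111 110 106 100  93  86  85  91 101 107 112 114 113 113 115]
 [117 118 117 116 114 115 115 111 106  98  92  91  98 107 114 115 116 116 115 115 115 115 114 115 116 115 115 114 110 105  98  91  89  92 100 108 113 114 115 114 114]
 [117 117 116 116 116 115 114 111 105  99  93  92  98 104 109 114 116 117 117 117 117 116 114 114 116 117 117 115 113 108 101  97  95  96 102 110 113 115 116 115 115]
 [118 116 116 116 117 117 116 114 111 106 102 102 105 109 113 115 116 117 117 116 116 117 117 115 114 116 117 115 114 113 109 105 103 103 105 108 113 115 116 116 115]]
[[ 84  89  98 107 112 115 116 117 117 115 111 102  92  84  84  92 103 109 115 116 112 103  93  85 
[... 204 characters left out ...]
88  76  63  45  31  23  25  31]
 [105 111 116 116 115 116 116 116 115 114 111 106  99  95 100 107 112 116 115 113 106  99  91  89  93 103 111 118 119 120 118 113 108 103  96  84  70  55  44  34  29]
 [108 113 116 116 116 115 115 116 115 112 109 101  94  91  96 105 112 115 117 115 111 101  92  92 100 110 119 122 123 124 124 123 124 124 122 119 115 109 100  90  83]
 [113 115 116 116 116 116 114 114 116 114 110 102  93  89  91  97 103 107 110 108 103  97  95  99 109 120 123 123 124 123 124 125 126 127 127 127 126 126 125 122 120]
 [116 117 117 117 115 114 116 114 114 115 114 113 109 105 105 109 113 115 115 115 113 110 107 107 111 117 121 122 123 123 124 124 125 125 125 125 125 125 126 125 123]]
```

The side view can't separate a small nose-down tilt from a sideways offset, and the arm blocks the top view. Either way round is allowed, so I'll turn the tweezers end for end. With the tips toward the base, the top camera should see them above the lines.

```bash
python3 -m creep '[{"dx":0,"dy":0,"dz":-0.015,"ax":0,"ay":0,"az":0},{"dx":0,"dy":0,"dz":-0.025,"ax":0,"ay":0,"az":0},{"dx":0,"dy":0,"dz":-0.025,"ax":0,"ay":0,"az":0},{"dx":0,"dy":0.03,"dz":0,"ax":0,"ay":0,"az":0},{"dx":0,"dy":0.04,"dz":0,"ax":0,"ay":0,"az":0},{"dx":0,"dy":0.04,"dz":0,"ax":0,"ay":0,"az":0},{"dx":0,"dy":0.03,"dz":0,"ax":0,"ay":0,"az":0},{"dx":0,"dy":0.01,"dz":0,"ax":0,"ay":0,"az":0},{"dx":0,"dy":0,"dz":0,"ax":0,"ay":0,"az":5},{"dx":0,"dy":0,"dz":0,"ax":0,"ay":0,"az":10},{"dx":0,"dy":0,"dz":0,"ax":0,"ay":0,"az":10},{"dx":0,"dy":0,"dz":0,"ax":0,"ay":0,"az":10}]' 0.0318
python3 -m creep '[{"dx":0,"dy":0,"dz":0,"ax":0,"ay":0,"az":10},{"dx":0,"dy":0,"dz":0,"ax":0,"ay":0,"az":10},{"dx":0,"dy":0,"dz":0,"ax":0,"ay":0,"az":10},{"dx":0,"dy":0,"dz":0,"ax":0,"ay":0,"az":10},{"dx":0,"dy":0,"dz":0,"ax":0,"ay":0,"az":10},{"dx":0,"dy":0,"dz":0,"ax":0,"ay":0,"az":10},{"dx":0,"dy":0,"dz":0,"ax":0,"ay":0,"az":10},{"dx":0,"dy":0,"dz":0,"ax":0,"ay":0,"az":10},{"dx":0,"dy":0,"dz":0,"ax":0,"ay":0,"az":10},{"dx":0,"dy":0,"dz":0,"ax":0,"ay":0,"az":10},{"dx":0,"dy":0,"dz":0,"ax":0,"ay":0,"az":10},{"dx":0,"dy":0,"dz":0,"ax":0,"ay":0,"az":10}]'
python3 -m creep '[{"dx":0,"dy":0,"dz":0,"ax":0,"ay":0,"az":10},{"dx":0,"dy":0,"dz":0,"ax":0,"ay":0,"az":10},{"dx":0,"dy":0,"dz":0,"ax":0,"ay":0,"az":5},{"dx":0,"dy":0,"dz":0,"ax":0,"ay":0,"az":0},{"dx":0,"dy":0,"dz":0,"ax":0,"ay":0,"az":0}]'
python3 to.py .5617 -.0381 .037 -100.8
```

```text
t: 27.4
ee_pos: [0.5606, -0.0376, 0.1019]
eef_rot: [[0.721, 0.693, -0.002], [0.693, -0.721, 0.0], [-0.001, -0.001, -1.0]]
force: [0.4, -0.7, -0.7]
width: 0.339
t: 28.9
ee_pos: [0.5605, -0.0376, 0.1019]
eef_rot: [[0.24, -0.971, -0.002], [-0.971, -0.24, 0.0], [-0.001, 0.002, -1.0]]
force: [0.3, 0.5, -1.3]
width: 0.342
t: 29.52
ee_pos: [0.5614, -0.0378, 0.102]
eef_rot: [[-0.186, -0.983, -0.001], [-0.983, 0.186, 0.0], [-0.0, 0.001, -1.0]]
force: [-0.2, -1.1, -1.2]
width: 0.337
t 29.52 pos [ 0.5614 -0.0378  0.102 ] yaw -100.72 w 0.0317 F [-0.2 -1.1 -1.2]
shift [ 0.0003 -0.0004  0.065 ] rot [0.03 0.01 0.08]
```

```bash
python3 -m creep '[{"dx":0,"dy":0,"dz":0.015,"ax":0,"ay":0,"az":0},{"dx":0,"dy":0,"dz":0.02,"ax":0,"ay":0,"az":0},{"dx":0,"dy":0,"dz":0.015,"ax":0,"ay":0,"az":0},{"dx":0,"dy":0,"dz":0.01,"ax":0,"ay":0,"az":0},{"dx":0,"dy":0,"dz":0,"ax":0,"ay":0,"az":0},{"dx":0,"dy":0,"dz":0,"ax":0,"ay":0,"az":0},{"dx":0,"dy":0,"dz":0,"ax":0,"ay":0,"az":0}]'
python3 to.py .5617 -.0381 .037 -100.8
python3 - <<'E'
from station import *;import cv2
im=get_image('side');cv2.imwrite('pics/s0.png',im);b=cv2.resize(im[180:250,255:355],None,fx=8,fy=8,interpolation=cv2.INTER_CUBIC);cv2.imwrite('pics/s.png',cv2.convertScaleAbs(b,alpha=1.8,beta=-50))
im=get_image('top');cv2.imwrite('pics/st0.png',im);b=cv2.resize(im[165:245,245:345],None,fx=7,fy=7,interpolation=cv2.INTER_CUBIC);cv2.imwrite('pics/st.png',cv2.convertScaleAbs(b,alpha=1.8,beta=-50))
E
```

```text
t: 30.4
ee_pos: [0.5627, -0.038, 0.0426]
eef_rot: [[-0.187, -0.982, 0.001], [-0.982, 0.187, -0.0], [-0.0, -0.001, -1.0]]
force: [-0.2, -0.7, -0.9]
width: 0.343
t 30.4 pos [ 0.5627 -0.038   0.0426] yaw -100.79 w 0.0323 F [-0.2 -0.7 -0.9]
shift [0.0003 0.0009 0.0056] rot [-0.08  0.01  0.01]
```

View pics/s.png

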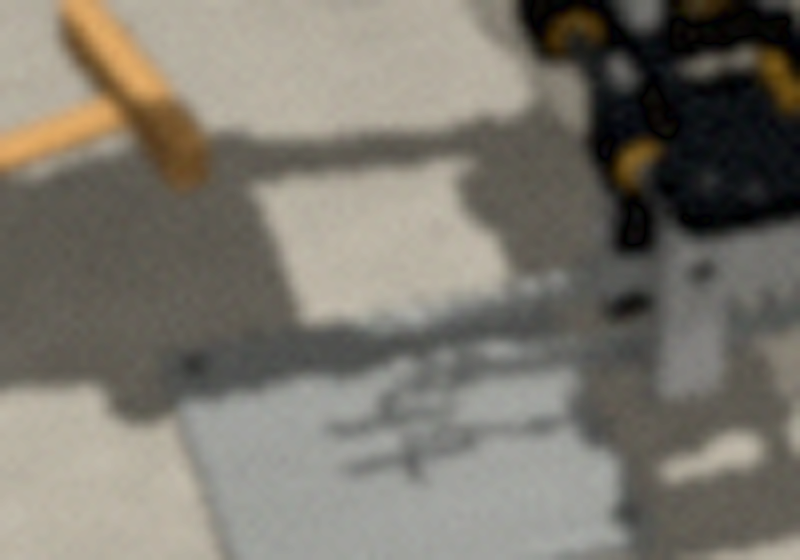

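View pics/st.png

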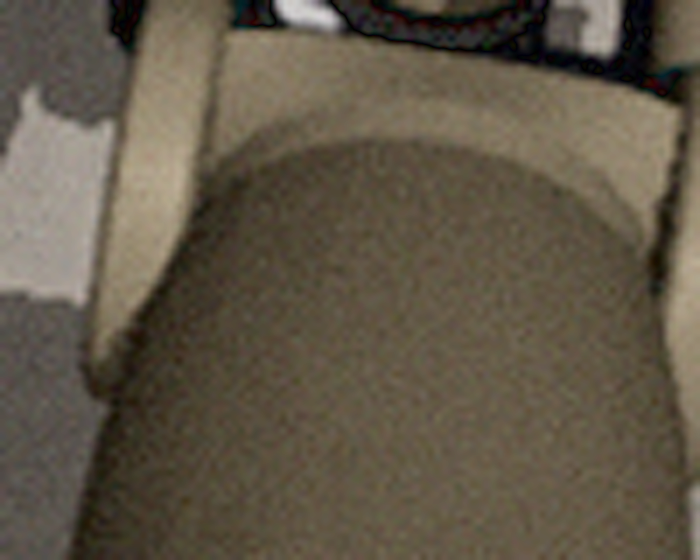

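The forearm blocks the top view here. The side view helps, though: after a half turn a sideways error changes sign, while a droop doesn't.

Run:
```python
import cv2
from h import *
im=cv2.imread("pics/s0.png"); r0,c0,k=205,285,14
b=cv2.resize(im[r0:245,c0:340],None,fx=k,fy=k,interpolation=cv2.INTER_CUBIC);cv2.imwrite("pics/s2.png",cv2.convertScaleAbs(b,alpha=2.2,beta=-90))
a=np.radians(-10.79);e=np.array([np.cos(a),np.sin(a)]);n=np.array([-e[1],e[0]]);T=np.array([.5622,-.038]);B=np.array([-.5,-1.63])
P=lambda X:((proj("side",X)+B-[c0,r0]+.5)*k-.5).round()
for L in(.078,.04):
  for s in(.0088,-.0088): print("tip exp",L,s,P([*(T-e*L+n*s),.0446]))
for s in(.008,-.008):
  for L in(-.02,.02): print("line",s,L,P([*(np.array([.488,-.024])+e*L+n*s),.008]))
```

```text
tip exp 0.078 0.0088 [255. 227.]
tip exp 0.078 -0.0088 [287. 300.]
tip exp 0.04 0.0088 [475. 182.]
tip exp 0.04 -0.0088 [509. 254.]
line 0.008 -0.02 [152. 407.]
line 0.008 0.02 [380. 360.]
line -0.008 -0.02 [180. 474.]
line -0.008 0.02 [410. 426.]
```

View pics/s2.png

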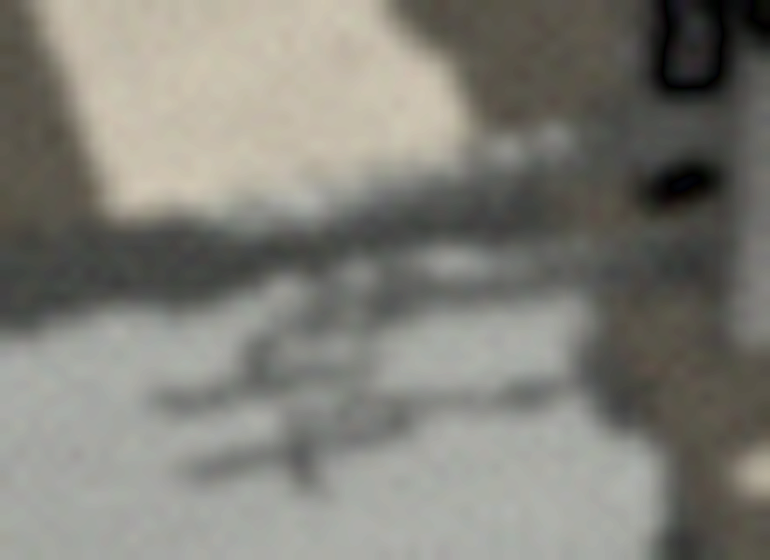

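```bash
python3 -m creep '[{"dx":0,"dy":0,"dz":-0.015,"ax":0,"ay":0,"az":0},{"dx":0,"dy":0,"dz":-0.015,"ax":0,"ay":0,"az":0},{"dx":0,"dy":0,"dz":-0.01,"ax":0,"ay":0,"az":0},{"dx":0,"dy":0,"dz":0,"ax":0,"ay":0,"az":0},{"dx":0,"dy":0,"dz":0,"ax":0,"ay":0,"az":0},{"dx":0,"dy":0,"dz":0,"ax":0,"ay":0,"az":0}]'
python3 to.py .5617 -.0381 .037 -100.8
python3 - <<'E'
import cv2
from station import *
from h import *
im=get_image("side");cv2.imwrite("pics/u0.png",im); r0,c0,k=185,280,12
b=cv2.resize(im[r0:235,c0:345],None,fx=k,fy=k,interpolation=cv2.INTER_CUBIC);cv2.imwrite("pics/u.png",cv2.convertScaleAbs(b,alpha=2.2,beta=-90))
o=env.observe();a=np.radians(-10.79);e=np.array([np.cos(a),np.sin(a)]);n=np.array([-e[1],e[0]]);T=np.array(o["ee_pos"][:2]);B=np.array([-.5,-1.63])
P=lambda X:((proj("side",X)+B-[c0,r0]+.5)*k-.5).round()
for L in(.078,.04):
  for s in(.0088,-.0088): print("tip exp",L,s,P([*(T-e*L+n*s),o["ee_pos"][2]+.002]))
E
```

```text
t: 31.25
ee_pos: [0.5617, -0.0379, 0.0814]
eef_rot: [[-0.187, -0.982, -0.001], [-0.982, 0.187, 0.0], [-0.0, 0.001, -1.0]]
force: [-0.1, 0.6, -1.3]
width: 0.342
t 31.25 pos [ 0.5617 -0.0379  0.0814] yaw -100.79 w 0.0321 F [-0.1  0.6 -1.3]
shift [ 0.0002 -0.0001  0.0444] rot [0.06 0.   0.01]
tip exp 0.078 0.0088 [279. 285.]
tip exp 0.078 -0.0088 [308. 348.]
tip exp 0.04 0.0088 [473. 247.]
tip exp 0.04 -0.0088 [503. 309.]
```

View pics/u.png

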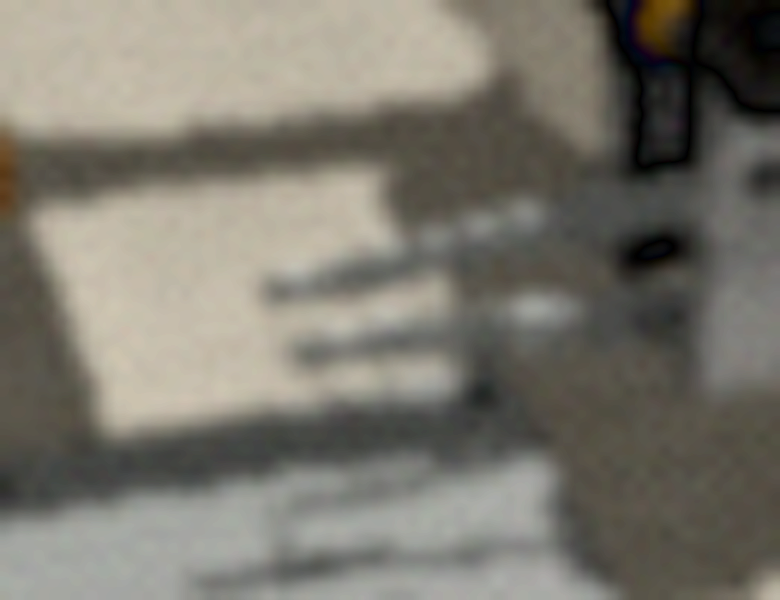

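In this view the tips are at (270,288) and (298,352), very close to where they're predicted to be. I'll re-examine the earlier top picture, where the back of the tweezers is visible, to check the tweezers' yaw in the grip.

Run:
```python
import cv2
im=cv2.imread("pics/mt0.png")
b=cv2.resize(im[240:285,262:312],None,fx=13,fy=13,interpolation=cv2.INTER_CUBIC);cv2.imwrite("pics/v.png",cv2.convertScaleAbs(b,alpha=2.,beta=-60))
from h import *
a=np.radians(-10.81);e=np.array([np.cos(a),np.sin(a)]);n=np.array([-e[1],e[0]]);T=np.array([.4147,-.0103])
for L,s in((-.083,0),(-.075,.0085),(-.075,-.0085),(-.04,.0125),(-.04,-.0125),(-.02,.016),(-.02,-.016)):
    print(L,s,((proj("top",[*(T+e*L+n*s),.0762])-[262,240]+.5)*13-.5).round())
```

```text
-0.083 0 [294. 481.]
-0.075 0.0085 [250. 424.]
-0.075 -0.0085 [353. 441.]
-0.04 0.0125 [262. 208.]
-0.04 -0.0125 [412. 234.]
-0.02 0.016 [262.  85.]
-0.02 -0.016 [453. 118.]
```

View pics/v.png

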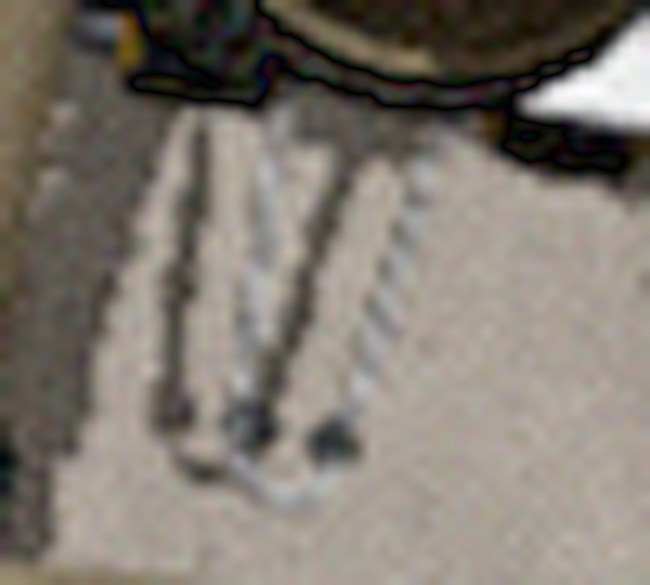

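The tweezers sit in the grip turned by only about 1–2°, with no offset at the grip. The tip spacing here matches a gap of about 16 mm. For the final placement I'll shift 2.5 mm sideways and 1.5 mm lengthwise to centre the remaining uncertainty, then lower.

```bash
python3 -m creep '[{"dx":0.0025,"dy":-0.0015,"dz":0.012,"ax":0,"ay":0,"az":0},{"dx":0,"dy":0,"dz":0.012,"ax":0,"ay":0,"az":0},{"dx":0,"dy":0,"dz":0.01,"ax":0,"ay":0,"az":0},{"dx":0,"dy":0,"dz":0.007,"ax":0,"ay":0,"az":0},{"dx":0,"dy":0,"dz":0.004,"ax":0,"ay":0,"az":0},{"dx":0,"dy":0,"dz":0,"ax":0,"ay":0,"az":0},{"dx":0,"dy":0,"dz":0,"ax":0,"ay":0,"az":0},{"dx":0,"dy":0,"dz":0,"ax":0,"ay":0,"az":0},{"dx":0,"dy":0,"dz":0,"ax":0,"ay":0,"az":0},{"dx":0,"dy":0,"dz":0,"ax":0,"ay":0,"az":0},{"dx":0,"dy":0,"dz":0,"ax":0,"ay":0,"az":0},{"dx":0,"dy":0,"dz":0,"ax":0,"ay":0,"az":0}]'
python3 to.py .5617 -.0381 .037 -100.8
python3 - <<'E'
import cv2
from station import *
from h import *
im=get_image("side");cv2.imwrite("pics/w0.png",im); r0,c0,k=205,285,14
b=cv2.resize(im[r0:245,c0:340],None,fx=k,fy=k,interpolation=cv2.INTER_CUBIC);cv2.imwrite("pics/w.png",cv2.convertScaleAbs(b,alpha=2.2,beta=-90))
o=env.observe();a=np.radians(-10.79);e=np.array([np.cos(a),np.sin(a)]);n=np.array([-e[1],e[0]]);T=np.array(o["ee_pos"][:2]);B=np.array([-.5,-1.63])
P=lambda X:((proj("side",X)+B-[c0,r0]+.5)*k-.5).round()
for L in(.0798,.04):
  for s in(.0088,-.0088): print("tip exp",L,s,P([*(T-e*L+n*s),o["ee_pos"][2]+.002]))
cv2.imwrite("pics/wf.png",im)
E
```

```text
t: 32.8
ee_pos: [0.5631, -0.0407, 0.037]
eef_rot: [[-0.187, -0.982, 0.0], [-0.982, 0.187, 0.0], [-0.0, -0.0, -1.0]]
force: [0.5, -0.7, -1.2]
width: 0.34
t 32.8 pos [ 0.5631 -0.0407  0.037 ] yaw -100.79 w 0.032 F [ 0.5 -0.7 -1.2]
shift [-0.0022  0.0019 -0.    ] rot [-0.    0.01  0.01]
tip exp 0.0798 0.0088 [256. 262.]
tip exp 0.0798 -0.0088 [288. 335.]
tip exp 0.04 0.0088 [486. 215.]
tip exp 0.04 -0.0088 [521. 287.]
```

View pics/w.png

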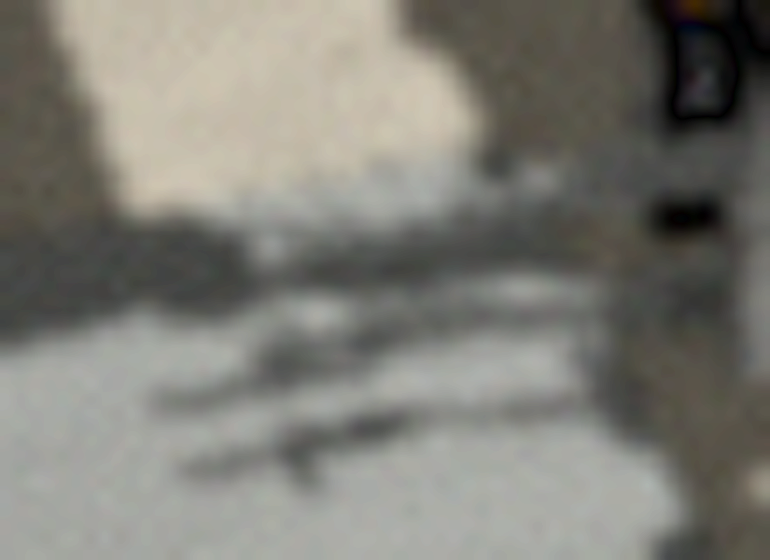

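View pics/wf.png

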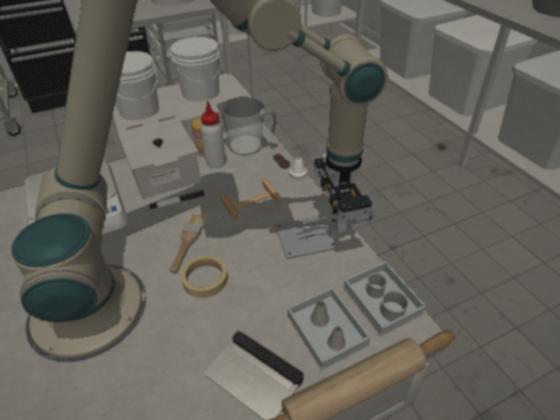

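I'll use the tips' shadows as an independent check, taking the light direction from the bow and its shadow in the earlier top picture.

Run:
```python
from h import *
k=lambda u,v:unz((u,v),(262,240),13)
a=np.radians(-10.79);e=np.array([np.cos(a),np.sin(a)]);n=np.array([-e[1],e[0]])
for kn,sh in(((250,425),(172,412)),((333,440),(262,400)),((200+0,0),(0,0)))[:2]:
    A=ray("top",k(*kn),.074);S=ray("top",k(*sh),0.);d=(S-A)[:2]/.074; print("shift per m height: e",d@e,"n",d@n)
# pic s (first low pic): tips/shadows in w: unzoom and express on gauge plane with bias
B=np.array([-.5,-1.63]);w=lambda u,v:np.array(unz((u,v),(285,205),14))-B
G=np.array([.488,-.024])
for nm,p in(("near shadow start",(285,442)),("near shadow far",(580,400)),("near sh mid",(420,415)),("dark blob",(268,358)),("near arm",(450,318))):
    X=ray("side",w(*p),.008)[:2]-G; print(nm,"e",X@e,"n",X@n)
```

```text
shift per m height: e 0.04911395612965818 n 0.17678673775704576
shift per m height: e 0.11441283514452445 n 0.1582073097470586
near shadow start e -0.0010487603921720543 n -0.005718631350910645
near shadow far e 0.0492645993182892 n -0.010018262234078645
near sh mid e 0.022463607376326543 n -0.005975030921337246
dark blob e 0.002048990532709084 n 0.013681935376251394
near arm e 0.03453646295002926 n 0.014256341459120803
```

The shadow check puts the tip centre about 1 mm off the lines' middle sideways and about 0 mm lengthwise. The tips are about 25 mm above the gauge, so all are within limits. I'll hold still briefly and hand in.

```bash
python3 -m creep '[{"dx":0,"dy":0,"dz":0,"ax":0,"ay":0,"az":0},{"dx":0,"dy":0,"dz":0,"ax":0,"ay":0,"az":0},{"dx":0,"dy":0,"dz":0,"ax":0,"ay":0,"az":0},{"dx":0,"dy":0,"dz":0,"ax":0,"ay":0,"az":0},{"dx":0,"dy":0,"dz":0,"ax":0,"ay":0,"az":0},{"dx":0,"dy":0,"dz":0,"ax":0,"ay":0,"az":0},{"dx":0,"dy":0,"dz":0,"ax":0,"ay":0,"az":0},{"dx":0,"dy":0,"dz":0,"ax":0,"ay":0,"az":0}]'
python3 -c "
from station import env
print(env.observe()['joint_velocities'].round(2)); print(env.job_done())"
```

```text
t: 33.85
ee_pos: [0.5631, -0.0406, 0.037]
eef_rot: [[-0.187, -0.982, 0.0], [-0.982, 0.187, 0.0], [-0.0, 0.0, -1.0]]
force: [-0.3, -0.4, -0.1]
width: 0.342
[-0.1   0.07  0.05 -0.03  0.06  0.07]
the job is handed in; nothing more can be done
None
```

I handed the job in at about 34 s. The nozzle and the cutter stand upright and released in their own trays. The tweezers are held still over the gauge lines with their tips toward the robot base. `job_done` reports no verdict, so the checks below are my own.

**Last checks**
- **Gap:** the finger opening read about 32.1 mm, and the tip spacing in the side picture gives about 16.3 mm, both close to the 16 mm target. The picture reading is good to about 1 mm.
- **Position:** the shadow check puts the tip centre about 1 mm off sideways and about 0 mm lengthwise.
- **Height:** the tips are about 25 mm above the gauge.
- **Bystanders:** the white nozzle and the biscuit looked unmoved in the last side picture.

**What disagreed**
- **Cameras:** the side camera sat about 1.7 pixels off the top camera on the gauge, and the arm blocked the top view of the tips.
- **Tip position:** the first side view, with the tips pointing away, could not separate a tip droop of about 5 mm from a sideways offset of 5–9 mm. I turned the tweezers end for end and shifted them 2.5 mm to centre that doubt. The final sideways position is therefore good to only a few millimetres, against the 8 mm allowed.

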